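Slide a specimen plate out of its storage block and lay it on the stand

ROBOT

A 6-joint arm with a two-finger parallel gripper is mounted at the origin on a cart in front of the work surface, level with it; the furniture and walls round the work are solid. World frame = base frame: x ahead of the robot, y to its left, z up, the work surface at z = 0. Lengths are in m, angles in rad, forces in N, time in s.
With the tool pointing down it reaches from about 0.4 to 0.825 m from the base axis. Payload 7 kg.
Tool frame: the origin (TCP) lies at the very end of the fingers, on their centre line; the grasp point (between the pads) lies 19 mm behind it (grip_depth is the distance from the TCP to the grasp point, in m); z points along the fingers, y is the direction in which the jaws open and shut (so a half turn about z gives the same grasp; the last joint's range is limited). The gripper opens to 88 mm and grips with 3 to 60 N. Pads are 19 mm wide; open, the fingers measure 130 mm over their backs; the gripper's body (78 mm by 193 mm) begins 47 mm behind the grasp point.
Start: joints at [-0.934, 0.359, 0.012, 0, -1.224, -0.288], TCP at [0.231, -0.634, 0.227] pointing down, gripper open.
Joint ranges: [-3.07, 3.07], [-1.43, 2.12], [-1.02, 1.25], [-3.03, 1.67], [-3.05, -0], [-3.03, 3.03]. Speed limits (rad/s): [2.39, 2.39, 3.01, 3.14, 3.14, 3.14].

INTERFACE

Orientations are given as [roll, pitch, yaw] about the fixed x, y, z axes, in that order (R = Rz(yaw) Ry(pitch) Rx(roll)).
In Python, from station import get_state, grab_frame, get_calibration, job_done, grip_depth gives the robot as it stands. The module is installed in compiled form; this text tells all that it offers.
- The arm moves only by the shell command python3 -m crank 'ROWS' [FORCE]. ROWS is JSON, a list of rows, each an object with "turn": the turn, a rotation vector about the tool's x, y, z each as a share of 2 pi rad, from -1 to 1, a list of three; "slide": the shift along the tool's x, y, z each as a share of 0.5 m, from -1 to 1, a list of three; "fingers": the opening, from -1 (shut) to 1 (fully open). A call has 1 to 5 rows; each row is the pose to reach, as a shift and turn from the pose commanded when the call began, along the tool's axes at that moment, turning the shorter way round; what a row does not reach only later rows make up. A row lasts 1/12 s, in which the tool goes at most 41.7 mm and 7.16 degrees, less where a joint would pass 70% of its speed; a pose out of reach is approached as far as the arm can. A call with a number of a shift or a turn outside -1 to 1 is refused whole. A call with a gripper value outside its range is refused whole. The fingers move at their own pace and stop on an object; FORCE is the grip in N (left out, the last holds). Time passes only in rows, so rows that repeat a pose let the fingers close. It gives the time, the measured TCP pose, the force and the opening at its end, in the units of the state.
- get_state(): the state, without advancing time (a new reading comes with each control period).
- grab_frame(name): name is "side" or "top" or "wrist"; returns the picture (420x560x3 uint8, red, green, blue); there is no depth.
- get_calibration(name): a dict with "K" (3x3 intrinsics, pixels), "pose" (4x4, takes a point from camera to world coordinates). Camera axes: x right, y up, looking along -z (the intrinsics and any distortion apply to the point x, -y, -z); pixel columns grow to the right and rows downward; lengths in m; the calibration is good to about 2 mm. A picture is of the moment at which its call begins: read the wrist's pose just before it. get_calibration takes no time and is no camera call; for the wrist camera it gives the pose at the moment of the call.
- job_done(): hands the job in, once; it reports no verdict.
The state is a dict: "t": time; "q": joint angles; "qd": joint speeds; "joint_efforts": joint torques, N m; "eef_pos": TCP position; "ee_rot": TCP orientation; "force": force on the tool from outside, world axes, zero at the start; "moment": the same for the moment, N m; "width": finger opening in m.
Only numpy, scipy, OpenCV 4.12 (cv2) and the standard library are available. Lean on these libraries where they do the work, as an engineer would, in place of code of your own. Each camera call takes 0.05 s, during which the arm holds its last target.

TASK

The thin metal specimen plate lies sunk between the rails of the blue storage block, where it cannot be gripped: press lightly on its top and slide it out through the open front end until it overhangs far enough to be gripped by its two long edges, without pressing it hard or letting it tip off. Then grip the overhanging part, lift the plate clear and lay it gently, flat and squarely, on the black pedestal of the inspection stand between the two steel end stops. Let go of it, and leave the other things on the bench where they are.

Things in the scene. Friction and masses are not known exactly. Their poses are not given: they have to be found in the camera images.
- storage_block: fixed blue block, 80 mm wide, on levelling feet 2 to 10 mm high. Origin under its middle, at the underside of its dark foot plate (160 x 100 x 6 mm), x along it, z up. A level bed 50 mm above the origin lies between rails 54 mm apart (rail tops 56 mm above the origin). Closed by a stop at x = +62 mm; open at -x, where bed and rails end in an upright face at x = -68 mm
- block_mouth (a point): middle of the top edge of the bed at the block's open end (block x = -68 mm, z = 50 mm). Two brass spring plungers in the rails, 48 mm behind it, push on the plate's long edges with about 3 N each: sliding the plate takes a few newtons along its length; they still touch it after 60 mm of travel
- specimen_plate: loose flat smooth aluminium plate, 120 x 50 x 4 mm (x, y, z), three dark spots on top, about 0.07 kg, same end for end. Origin: centre of its underside; x along its length. Starts on the block's bed, x along the block's x, front end about 8 mm inside the open end. A downward press of 8 to 15 N by rubber fingertips drags it along; over 24 N is too hard. Can tip off if over half overhangs
- plate_front (a point): middle of the plate's end face at its x = -60 mm: the end that comes out of the block first
- inspection_stand: fixed stand. Origin on the worktop under its middle, z up. White base 170 x 90 x 10 mm; black pedestal along its x, 128 mm long, 32 mm wide, flat top 40 mm above the origin; steel stop at each end (inner faces at x = -64 and +64 mm, 50 mm wide, tops 47 mm above the origin). A plate on it stands out 9 mm over each long side, 30 mm above the base
- dark_bottle: bystander: small dark reagent bottle with a black cap, 36 mm across, 66 mm high, origin under its middle
- petri_dish: bystander: clear petri dish, 59 mm across, 15 mm high, origin under its middle
- sample_tub: bystander: open clear sample tub with pale brown contents, 76 x 100 x 54 mm, origin under its middle
Mind the look-alikes: they are no part of the job. Several things have the shape of the specimen_plate; the one meant has the colours described above.

How it is judged:
By the outcome, as a careful person would: the job done as asked, in the order asked, and still so for the second after the job is handed in, with the robot touching nothing.
It also fails if it takes over 64 s, if anything falls off the work surface, if the arm or the gripper's body presses on something with over 40 N, if the wrist force passes 120 N, or if a joint passes its speed limit or range.

## Working session

There is one attempt and no reset: what is moved stays moved. The work goes in short steps, Python scripts to look and compute and a shell command to move; the robot and the scene stay as the last step left them, time stands still between calls to the robot, and variables do not carry over. Pictures are saved under pics/ and viewed, and the job is handed in when it is done.

```bash
mkdir -p pics
python3 - <<'E'
from station import *
import cv2
s=get_state();print(s)
print(grip_depth if not callable(grip_depth) else grip_depth())
for n in("side","top","wrist"):
    c=get_calibration(n);print(n,c)
    f=grab_frame(n);cv2.imwrite(f"pics/{n}0.png",f[:,:,::-1])
E
```

```text
{'t': 0.0, 'q': array([-9.33913373e-01,  3.59388077e-01,  1.10363963e-02, -3.75981412e-04,
       -1.22412336e+00, -2.88115980e-01]), 'qd': array([ 6.77524041e-04,  3.44257494e-04, -1.84305861e-04,  1.02027644e-03,
       -7.52108257e-05,  1.11798962e-03]), 'joint_efforts': array([ 1.42976420e-03, -5.82725823e+01,  2.93052900e+01,  6.99705496e+00,
        6.90956818e-03, -1.80312009e-04]), 'eef_pos': array([ 0.2304843 , -0.63388224,  0.22560751]), 'ee_rot': array([ 3.13988269e+00, -1.38175734e-04, -2.79295361e+00]), 'force': array([-0.33945423, -0.18112241,  0.10724431]), 'moment': array([-0.0536631 ,  0.0356213 ,  0.05916631]), 'width': 0.08782932860943367}
0.0188
side {'K': array([[529.37437353,   0.        , 281.46435501],
       [  0.        , 529.37437353, 201.50006164],
       [  0.        ,   0.        ,   1.        ]]), 'pose': array([[-0.99650084,  0.06085408, -0.05729618,  0.48681812],
       [-0.07997739, -0.49506626,  0.86516646,  1.23829707],
       [ 0.0242835 ,  0.86672151,  0.4982009 ,  0.72608037],
       [ 0.        ,  0.        ,  0.        ,  1.        ]])}
top {'K': array([[467.73281087,   0.        , 277.94985127],
       [  0.        , 467.73281087, 208.9386244 ],
       [  0.        ,   0.        ,   1.        ]]), 'pose': array([[-0.01136969,  0.99315051, -0.11628756,  0.46360418],
       [-0.99991711, -0.01199493, -0.00467827,  0.08030504],
       [-0.00604108,  0.11622473,  0.99320457,  1.21285011],
       [ 0.        ,  0.        ,  0.        ,  1.        ]])}
wrist {'K': array([[370.10289775,   0.        , 282.49624441],
       [  0.        , 370.10289775, 210.99353262],
       [  0.        ,   0.        ,   1.        ]]), 'pose': array([[-0.34187905, -0.89435679, -0.28852147,  0.15189476],
       [ 0.93974258, -0.32484075, -0.10659441, -0.66069689],
       [ 0.00160991, -0.30757831,  0.95152141,  0.38375724],
       [ 0.        ,  0.        ,  0.        ,  1.        ]])}
```

View pics/top0.png

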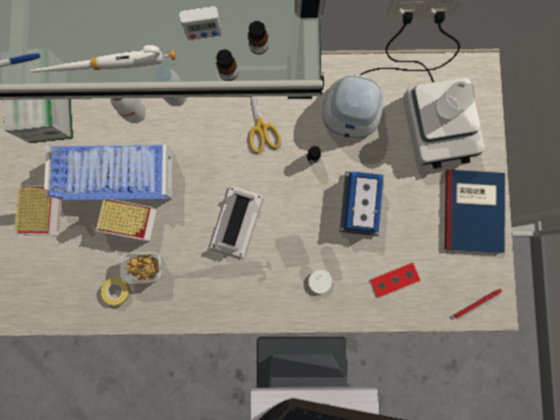

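View pics/side0.png

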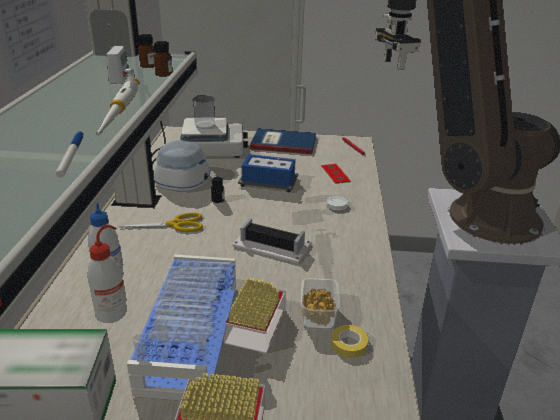

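View pics/wrist0.png

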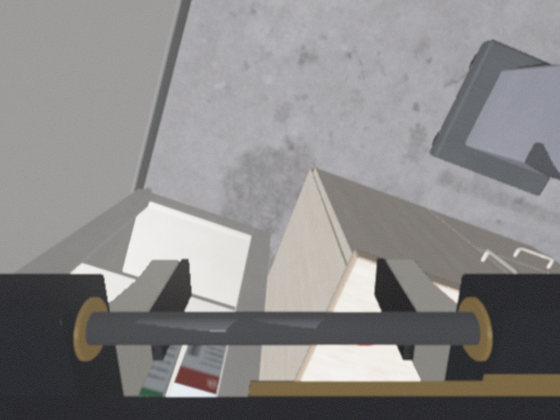

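The top view shows the blue block at about (363,203), the stand at (237,222), the bottle at (314,153) and the dish at (320,282). A red look-alike lies at (395,280). Next I'll zoom in.

Run:
```python
import cv2,numpy as np
t=cv2.imread('pics/top0.png');s=cv2.imread('pics/side0.png')
a=cv2.resize(t[160:250,325:400],None,fx=6,fy=6,interpolation=cv2.INTER_CUBIC)
b=cv2.resize(t[180:265,200:275],None,fx=6,fy=6,interpolation=cv2.INTER_CUBIC)
h=max(a.shape[0],b.shape[0])
c=np.zeros((h,800,3),np.uint8);c[:a.shape[0],:400]=a[:,:400];c[:b.shape[0],400:800]=b[:,:400]
cv2.imwrite('pics/z1.png',c)
cv2.imwrite('pics/z2.png',cv2.resize(s[140:270,220:330],None,fx=4.5,fy=4.5,interpolation=cv2.INTER_CUBIC))
```

```text
(no output)
```

View pics/z1.png

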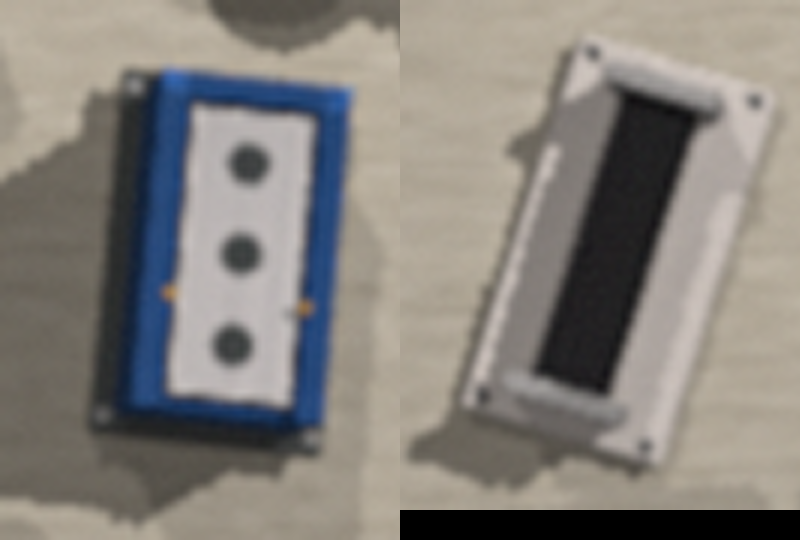

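View pics/z2.png

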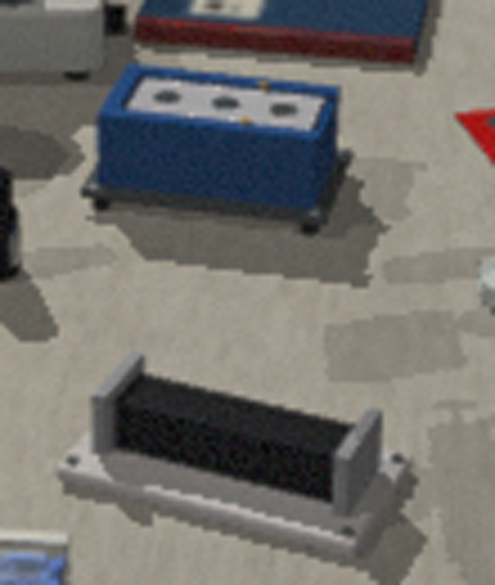

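The block's open end faces the robot: the brass plungers at roughly (353,209) and (376,211) lie towards image bottom. Now the measurements.

```bash
cat > h.py <<'E'
import numpy as np,cv2
from station import *
def proj(n,P,c=None):
    c=c or get_calibration(n);T=np.linalg.inv(c["pose"]);p=T[:3,:3]@np.asarray(P,float)+T[:3,3]
    u=c["K"]@np.array([p[0],-p[1],-p[2]]);return u[:2]/u[2]
def ray(n,uv,c=None):
    c=c or get_calibration(n);d=np.linalg.inv(c["K"])@np.array([uv[0],uv[1],1.]);d=np.array([d[0],-d[1],-d[2]])
    d=c["pose"][:3,:3]@d;return c["pose"][:3,3],d/np.linalg.norm(d)
def onz(n,uv,z,c=None):
    o,d=ray(n,uv,c);return o+d*(z-o[2])/d[2]
def tri(rs):
    A=sum(np.eye(3)-np.outer(d,d) for o,d in rs);b=sum((np.eye(3)-np.outer(d,d))@o for o,d in rs)
    X=np.linalg.solve(A,b);return X,[np.linalg.norm(np.cross(X-o,d)) for o,d in rs]
E
python3 - <<'E'
from h import *
t=cv2.imread('pics/top0.png');s=cv2.imread('pics/side0.png')
def spots(im,x0,y0,x1,y1,lab):
    g=im[y0:y1,x0:x1].astype(int);sat=g.max(2)-g.min(2)
    hsv=cv2.cvtColor(im[y0:y1,x0:x1],cv2.COLOR_BGR2HSV)
    white=((g.min(2)>130)&(sat<40)).astype(np.uint8)
    cs,_=cv2.findContours(white,cv2.RETR_EXTERNAL,cv2.CHAIN_APPROX_NONE)
    c=max(cs,key=cv2.contourArea);m=np.zeros_like(white);cv2.drawContours(m,[c],-1,1,-1)
    r=cv2.minAreaRect(c);print(lab,'plate rect',np.array(r[0])+[x0,y0],r[1],r[2])
    box=cv2.boxPoints(r)+[x0,y0]
    w=np.where(m>0,np.clip(150-g.mean(2),0,None),0)
    d=((m>0)&(g.mean(2)<125)).astype(np.uint8)
    n,L,st,ce=cv2.connectedComponentsWithStats(d)
    out=[]
    for i in range(1,n):
        if st[i,4]>8:
            mm=cv2.dilate((L==i).astype(np.uint8),np.ones((3,3)));ww=w*mm;yy,xx=np.nonzero(ww);v=ww[yy,xx]
            out.append((x0+(xx*v).sum()/v.sum(),y0+(yy*v).sum()/v.sum()))
    print(np.round(out,2));return out,box
a,ba=spots(t,345,172,382,235,'top');b,bb=spots(s,240,150,300,180,'side')
a=sorted(a,key=lambda p:p[1]);b=sorted(b)
for p,q in zip(a,b): print(tri([ray('top',p),ray('side',q)]))
for z in(.056,.06,.064): print(z,[onz('top',p,z).round(4) for p in a],[onz('side',p,z).round(4) for p in b])
print([onz('top',p,.06).round(4) for p in ba])
# stand
g=t[180:265,205:270];m=(g.max(2)<55).astype(np.uint8)
cs,_=cv2.findContours(m,cv2.RETR_EXTERNAL,cv2.CHAIN_APPROX_NONE);c=max(cs,key=cv2.contourArea)
r=cv2.minAreaRect(c);print(r)
bx=cv2.boxPoints(r)+[205,180];B=np.array([onz('top',p,.04) for p in bx]);print(B.round(4),B.mean(0))
print([np.linalg.norm(B[i]-B[i-1]).round(4) for i in range(4)])
E
```

```text
top plate rect [364.7090168  202.20081902] (20.461078643798828, 48.25555419921875) 5.19442892074585
[[366.02 186.89]
 [364.74 201.9 ]
 [363.28 217.09]]
side plate rect [269.93211937 162.58832073] (41.723182678222656, 7.144903182983398) 6.581944465637207
[[256.7  161.09]
 [269.68 162.46]
 [282.5  163.93]]
(array([ 0.6514264 , -0.13340935,  0.06515739]), [np.float64(0.0009848635890758572), np.float64(0.0009848635890757121)])
(array([ 0.61363616, -0.12897931,  0.06534232]), [np.float64(0.0007558123788696787), np.float64(0.0007558123788695723)])
(array([ 0.57614927, -0.12415659,  0.06534534]), [np.float64(0.000943485304639736), np.float64(0.0009434853046396212)])
0.056 [array([ 0.6519, -0.1351,  0.056 ]), array([ 0.6141, -0.1307,  0.056 ]), array([ 0.5761, -0.1258,  0.056 ])] [array([ 0.6547, -0.1527,  0.056 ]), array([ 0.6162, -0.1485,  0.056 ]), array([ 0.5784, -0.1436,  0.056 ])]
0.06 [array([ 0.6513, -0.1344,  0.06  ]), array([ 0.6136, -0.13  ,  0.06  ]), array([ 0.5757, -0.1251,  0.06  ])] [array([ 0.6537, -0.1444,  0.06  ]), array([ 0.6154, -0.1402,  0.06  ]), array([ 0.5778, -0.1353,  0.06  ])]
0.064 [array([ 0.6506, -0.1336,  0.064 ]), array([ 0.613 , -0.1292,  0.064 ]), array([ 0.5753, -0.1244,  0.064 ])] [array([ 0.6527, -0.1361,  0.064 ]), array([ 0.6147, -0.1319,  0.064 ]), array([ 0.5773, -0.1271,  0.064 ])]
[array([ 0.5557, -0.0975,  0.06  ]), array([ 0.6759, -0.112 ,  0.06  ]), array([ 0.6706, -0.1626,  0.06  ]), array([ 0.5505, -0.1476,  0.06  ])]
((30.753145217895508, 39.9483642578125), (12.647516250610352, 49.335357666015625), 17.52556800842285)
[[0.5203 0.2262 0.04  ]
 [0.639  0.1888 0.04  ]
 [0.6289 0.1583 0.04  ]
 [0.5104 0.196  0.04  ]] [0.57463181 0.19233979 0.04      ]
[np.float64(0.0318), np.float64(0.1244), np.float64(0.0322), np.float64(0.1243)]
```

```bash
cat >> h.py <<'E'
from scipy.spatial.transform import Rotation as Ro
def plan(P,yaw,roll=np.pi,pitch=0.):
    s=get_state();R0=Ro.from_euler('xyz',s['ee_rot']);R1=Ro.from_euler('xyz',[roll,pitch,yaw])
    sl=R0.inv().apply(np.asarray(P)-s['eef_pos'])/.5;tu=(R0.inv()*R1).as_rotvec()/(2*np.pi)
    print('t',round(s['t'],2),'pos',s['eef_pos'].round(4),'rpy',s['ee_rot'].round(4),'F',s['force'].round(2),'w',round(s['width'],4))
    print('slide',sl.round(4),'rows',np.linalg.norm(sl*.5)/.0417,'turn',tu.round(4),'rows',np.linalg.norm(tu)*360/7.16)
YB=-0.122; XB=np.array([np.cos(YB),np.sin(YB),0]); C0=np.array([.6134,-.1298,0])
E
python3 - <<'E'
from h import *
P=C0+XB*.03;print(P);plan([P[0],P[1],.15],YB+np.pi)
E
```

```text
[ 0.64317702 -0.13345093  0.        ]
t 0.15 pos [ 0.2305 -0.634   0.2258] rpy [ 3.1403e+00 -2.0000e-04 -2.7929e+00] F [-0.22  0.47 -0.22] w 0.0876
slide [-1.1177  0.6587  0.1523] rows 15.662970192462593 turn [ 0.0002 -0.0001  0.0749] rows 3.7666160707746403
```

```bash
python3 -m crank '[{"turn":[0,0,0.075],"slide":[-0.35,0.206,0.0],"fingers":-1},{"turn":[0,0,0.075],"slide":[-0.35,0.206,0.0],"fingers":-1},{"turn":[0,0,0.075],"slide":[-0.35,0.206,0.0],"fingers":-1},{"turn":[0,0,0.075],"slide":[-0.35,0.206,0.0],"fingers":-1},{"turn":[0,0,0.075],"slide":[-0.35,0.206,0.0],"fingers":-1}]' 20
python3 - <<'E'
from h import *
P=C0+XB*.03;plan([P[0],P[1],.15],YB+np.pi)
E
```

```text
t: 0.57
eef_pos: [0.3604, -0.4763, 0.2263]
ee_rot: [3.141, -0.0, 3.011]
force: [0.8, -0.2, -0.3]
width: 0.06
t 0.57 pos [ 0.3604 -0.4763  0.2263] rpy [ 3.1413e+00 -4.0000e-04  3.0113e+00] F [ 0.8 -0.2 -0.3] w 0.06
slide [-0.4718  0.7533  0.1526] rows 10.814284673554322 turn [ 0.0001 -0.0001 -0.0013] rows 0.06627937663449357
```

```bash
python3 -m crank '[{"turn":[0,0,0],"slide":[-0.47,0.75,0.05],"fingers":-1},{"turn":[0,0,0],"slide":[-0.47,0.75,0.05],"fingers":-1},{"turn":[0,0,0],"slide":[-0.47,0.75,0.05],"fingers":-1},{"turn":[0,0,0],"slide":[-0.47,0.75,0.05],"fingers":-1},{"turn":[0,0,0],"slide":[-0.47,0.75,0.05],"fingers":-1}]'
python3 - <<'E'
from h import *
P=C0+XB*.03;plan([P[0],P[1],.15],YB+np.pi)
E
```

```text
t: 0.98
eef_pos: [0.4918, -0.3145, 0.2148]
ee_rot: [3.141, 0.0, 3.019]
force: [1.7, -0.2, 0.3]
width: 0.0266
t 0.98 pos [ 0.4918 -0.3145  0.2148] rpy [3.1415e+00 1.0000e-04 3.0192e+00] F [ 1.68 -0.16  0.28] w 0.0266
slide [-0.2564  0.3964  0.1296] rows 5.8697464070431 turn [ 0.      0.     -0.0001] rows 0.003519182562583131
```

```bash
python3 -m crank '[{"turn":[0,0,0],"slide":[-0.24,0.37,0.125],"fingers":-1},{"turn":[0,0,0],"slide":[-0.24,0.37,0.125],"fingers":-1},{"turn":[0,0,0],"slide":[-0.24,0.37,0.125],"fingers":-1},{"turn":[0,0,0],"slide":[-0.24,0.37,0.125],"fingers":-1},{"turn":[0,0,0],"slide":[-0.24,0.37,0.125],"fingers":-1}]'
python3 -m crank '[{"turn":[0,0,0],"slide":[-0.01,0.01,0],"fingers":-1},{"turn":[0,0,0],"slide":[-0.01,0.01,0],"fingers":-1}]'
python3 - <<'E'
from h import *
P=C0+XB*.03;plan([P[0],P[1],.15],YB+np.pi)
f=grab_frame('wrist');cv2.imwrite('pics/w1.png',f[:,:,::-1])
np.save('w1.npy',get_calibration('wrist')['pose'])
for n in(0,):
  for x in(-60,60):
    for y in(-25,25):
      Q=C0+XB*x/1e3+np.array([-XB[1],XB[0],0])*y/1e3+[0,0,.063];print(x,y,proj('wrist',Q))
E
```

```text
t: 1.4
eef_pos: [0.6206, -0.161, 0.1574]
ee_rot: [3.142, -0.0, 3.019]
force: [0.5, -0.3, -0.5]
width: 0.0005
t: 1.57
eef_pos: [0.6264, -0.1561, 0.1563]
ee_rot: [-3.141, -0.002, 3.022]
force: [0.0, 0.1, 0.3]
width: 0.0004
t 1.57 pos [ 0.6264 -0.1561  0.1563] rpy [-3.1413e+00 -2.3000e-03  3.0224e+00] F [0.01 0.09 0.32] w 0.0004
slide [-0.0279  0.049   0.0124] rows 0.6924833936271803 turn [-0.     -0.0004  0.0004] rows 0.029064806001749096
-60 -25 [280.82678901 105.37466268]
-60 25 [357.11240831 105.52364269]
60 -25 [280.74836056 270.66344007]
60 25 [347.00597629 270.78078026]
```

View pics/w1.png

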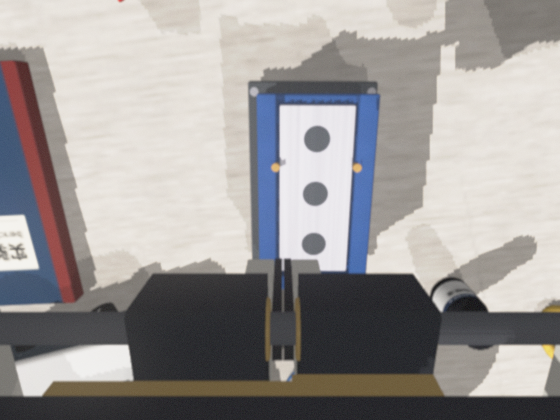

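The wrist view shows the plate at columns 280–355, rows 104–271, which matches the prediction. Now to refine its pose.

Run:
```python
from h import *
im=cv2.imread('pics/w1.png');c=get_calibration('wrist');print(abs(c['pose']-np.load('w1.npy')).max())
g=im.astype(int);d=np.zeros(im.shape[:2],np.uint8);d[110:265,285:348]=(g.mean(2)<120)[110:265,285:348]
n,L,st,ce=cv2.connectedComponentsWithStats(d)
S=[ce[i] for i in range(1,n) if st[i,4]>100];S.sort(key=lambda p:p[1]);print(np.round(S,1))
for z in(.06,.062,.064):
  Q=[onz('wrist',p,z) for p in S];print(z,np.round(Q,4).tolist(),np.linalg.norm(Q[0]-Q[2]),np.arctan2(*(Q[2]-Q[0])[[1,0]]))
t=cv2.imread('pics/top0.png')
A=[(366.02,186.89),(364.74,201.9),(363.28,217.09)]
for p,q in zip(S,A[::-1]): print(tri([ray('wrist',p),ray('top',q)]))
for y in(130,170,210,250):
  r=g[y];  w=np.where((r.min(1)>170))[0]; w=w[(w>270)&(w<362)];e=[onz('wrist',(w.min(),y),.062),onz('wrist',(w.max()+1,y),.062)];print(y,w.min(),w.max(),((e[0]+e[1])/2).round(4),np.linalg.norm(e[0]-e[1]))
```

```text
0.0
[[316.8 138.5]
 [315.3 193.4]
 [313.2 243.5]]
0.06 [[0.5754, -0.1257, 0.06], [0.6138, -0.1303, 0.06], [0.6521, -0.1354, 0.06]] 0.07728762168792687 -0.12644942416923524
0.062 [[0.5751, -0.1258, 0.062], [0.6132, -0.1304, 0.062], [0.6512, -0.1355, 0.062]] 0.07668168970150228 -0.12644942416923516
0.064 [[0.5749, -0.126, 0.064], [0.6127, -0.1305, 0.064], [0.6503, -0.1356, 0.064]] 0.07607575771507771 -0.1264494241692354
(array([ 0.57581165, -0.12549732,  0.05774427]), [np.float64(0.00014085407255875985), np.float64(0.00014085407255850257)])
(array([ 0.6137872 , -0.13015715,  0.05946981]), [np.float64(0.0001640711802997681), np.float64(0.0001640711802995331)])
(array([ 0.65171757, -0.13493694,  0.05972605]), [np.float64(0.0006198118524784552), np.float64(0.000619811852478367)])
130 280 353 [ 0.5695 -0.1251  0.062 ] 0.04966130795743469
170 279 351 [ 0.5965 -0.1287  0.062 ] 0.05063325974801151
210 280 349 [ 0.6255 -0.1317  0.062 ] 0.05023726777942148
250 280 346 [ 0.6564 -0.1357  0.062 ] 0.04981285602057881
```

```bash
sed -i 's/^YB=.*/YB=-0.125; XB=np.array([np.cos(YB),np.sin(YB),0]); C0=np.array([.6134,-.1302,0])/' h.py
python3 -m crank '[{"turn":[0,0,0],"slide":[-0.028,0.049,0.05],"fingers":-1},{"turn":[0,0,0],"slide":[-0.028,0.049,0.1],"fingers":-1},{"turn":[0,0,0],"slide":[-0.028,0.049,0.15],"fingers":-1},{"turn":[0,0,0],"slide":[-0.028,0.049,0.15],"fingers":-1},{"turn":[0,0,0],"slide":[-0.028,0.049,0.15],"fingers":-1}]'
python3 - <<'E'
from h import *
P=C0+XB*.03;plan([P[0],P[1],.066],YB+np.pi)
E
```

```text
t: 2.03
eef_pos: [0.6409, -0.1371, 0.0825]
ee_rot: [-3.141, -0.003, 3.018]
force: [0.3, -0.7, 1.1]
width: 0.0003
t 2.03 pos [ 0.6409 -0.1371  0.0825] rpy [-3.1408e+00 -2.6000e-03  3.0181e+00] F [ 0.35 -0.66  1.11] w 0.0003
slide [-0.0039  0.0068  0.0331] rows 0.40732633050275957 turn [-0.0001 -0.0004  0.0002] rows 0.024917885066034276
```

```bash
python3 -m crank '[{"turn":[0,0,0],"slide":[-0.003,0.005,0.015],"fingers":-1},{"turn":[0,0,0],"slide":[-0.003,0.005,0.026],"fingers":-1},{"turn":[0,0,0],"slide":[-0.003,0.005,0.026],"fingers":-1},{"turn":[0,0,0],"slide":[-0.003,0.005,0.026],"fingers":-1}]'
python3 - <<'E'
from h import *
P=C0+XB*.03;plan([P[0],P[1],.064],YB+np.pi)
E
```

```text
t: 2.37
eef_pos: [0.6441, -0.1338, 0.0706]
ee_rot: [3.142, 0.001, 3.019]
force: [0.1, 0.1, -0.1]
width: 0.0007
t 2.37 pos [ 0.6441 -0.1338  0.0706] rpy [3.1415e+00 6.0000e-04 3.0190e+00] F [ 0.12  0.12 -0.1 ] w 0.0007
slide [ 0.0018 -0.0005  0.0132] rows 0.15941583281924326 turn [0.     0.0001 0.0004] rows 0.019679470618032144
```

```bash
python3 -m crank '[{"turn":[0,0,0],"slide":[0,0,0.006],"fingers":-1},{"turn":[0,0,0],"slide":[0,0,0.01],"fingers":-1}]'
python3 -m crank '[{"turn":[0,0,0],"slide":[0,0,0.002],"fingers":-1},{"turn":[0,0,0],"slide":[0,0,0.002],"fingers":-1}]'
```

```text
t: 2.53
eef_pos: [0.6443, -0.1336, 0.0654]
ee_rot: [3.141, 0.001, 3.019]
force: [0.5, -0.1, 0.3]
width: 0.0007
t: 2.7
eef_pos: [0.6439, -0.1336, 0.0638]
ee_rot: [-3.142, -0.0, 3.019]
force: [-0.8, 0.1, -1.0]
width: 0.0006
```

```bash
python3 -m crank '[{"turn":[0,0,0],"slide":[0,0,0.002],"fingers":-1},{"turn":[0,0,0],"slide":[0,0,0.002],"fingers":-1}]'
```

```text
t: 2.87
eef_pos: [0.6445, -0.1337, 0.0637]
ee_rot: [-3.141, 0.001, 3.02]
force: [-0.2, -0.1, 3.2]
width: 0.0005
```

```bash
python3 -m crank '[{"turn":[0,0,0],"slide":[0,0,0.002],"fingers":-1},{"turn":[0,0,0],"slide":[0,0,0.002],"fingers":-1}]'
python3 - <<'E'
from h import *
print(get_state()['force'])
E
```

```text
t: 3.03
eef_pos: [0.6451, -0.1338, 0.0636]
ee_rot: [-3.141, 0.003, 3.02]
force: [-1.5, -0.2, 9.1]
width: 0.0008
[-1.54417584 -0.1608727   9.14247114]
```

```bash
python3 -m crank '[{"turn":[0,0,0],"slide":[0,0,0.002],"fingers":-1},{"turn":[0,0,0],"slide":[0,0,0.002],"fingers":-1}]'
```

```text
t: 3.2
eef_pos: [0.6458, -0.134, 0.0636]
ee_rot: [-3.141, 0.004, 3.02]
force: [-2.2, -0.5, 13.5]
width: 0.0005
```

```bash
python3 -m crank '[{"turn":[0,0,0],"slide":[0.006,0,0],"fingers":-1},{"turn":[0,0,0],"slide":[0.012,0,0],"fingers":-1},{"turn":[0,0,0],"slide":[0.018,0,0],"fingers":-1}]'
```

```text
t: 3.45
eef_pos: [0.6382, -0.1327, 0.0636]
ee_rot: [-3.142, 0.007, 3.02]
force: [3.0, -0.5, 9.2]
width: 0.0002
```

Run:
```python
from h import *
f=grab_frame('wrist');cv2.imwrite('pics/w2.png',f[:,:,::-1]);s=get_state();print(s['force'],s['eef_pos'])
```

```text
[ 1.32690843  0.71787571 10.83159564] [ 0.63751528 -0.13265957  0.06362703]
```

View pics/w2.png

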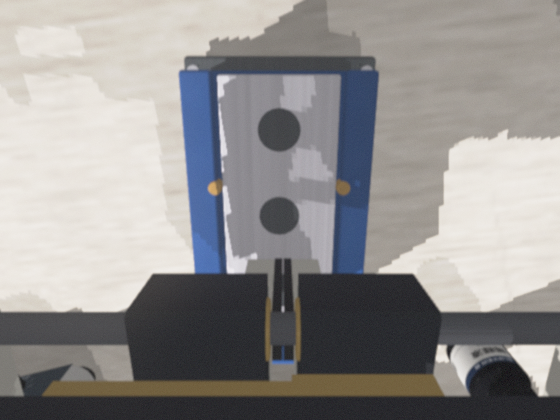

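The plate's front edge (row 74) is now nearly flush with the block's front (row 72), so it moves with the fingers. I'll keep sliding.

```bash
python3 -m crank '[{"turn":[0,0,0],"slide":[0.006,0,0.0005],"fingers":-1},{"turn":[0,0,0],"slide":[0.012,0,0.001],"fingers":-1},{"turn":[0,0,0],"slide":[0.018,0,0.001],"fingers":-1},{"turn":[0,0,0],"slide":[0.024,0,0.001],"fingers":-1}]'
```

```text
t: 3.83
eef_pos: [0.6269, -0.1313, 0.0636]
ee_rot: [3.142, 0.008, 3.021]
force: [4.0, -0.6, 12.1]
width: 0.0004
```

```bash
python3 -m crank '[{"turn":[0,0,0],"slide":[0.006,0,0],"fingers":-1},{"turn":[0,0,0],"slide":[0.012,0,0],"fingers":-1},{"turn":[0,0,0],"slide":[0.018,0,0],"fingers":-1},{"turn":[0,0,0],"slide":[0.024,0,0],"fingers":-1}]'
```

```text
t: 4.17
eef_pos: [0.615, -0.1298, 0.0636]
ee_rot: [3.142, 0.008, 3.021]
force: [3.4, -1.1, 12.2]
width: 0.0008
```

```bash
python3 -m crank '[{"turn":[0,0,0],"slide":[0.006,0,0],"fingers":-1},{"turn":[0,0,0],"slide":[0.012,0,0],"fingers":-1},{"turn":[0,0,0],"slide":[0.018,0,0],"fingers":-1},{"turn":[0,0,0],"slide":[0.024,0,0],"fingers":-1}]'
```

```text
t: 4.5
eef_pos: [0.6032, -0.1283, 0.0636]
ee_rot: [3.141, 0.008, 3.021]
force: [3.0, -1.6, 11.7]
width: 0.0001
```

```bash
python3 -m crank '[{"turn":[0,0,0],"slide":[0.006,0,0],"fingers":-1},{"turn":[0,0,0],"slide":[0.012,0,0],"fingers":-1},{"turn":[0,0,0],"slide":[0.018,0,0],"fingers":-1},{"turn":[0,0,0],"slide":[0.022,0,0],"fingers":-1}]'
python3 - <<'E'
from h import *
f=grab_frame('wrist');cv2.imwrite('pics/w3.png',f[:,:,::-1]);s=get_state();print(s['force'],s['eef_pos'])
f=grab_frame('side');cv2.imwrite('pics/s3.png',cv2.resize(f[130:250,210:350,::-1],None,fx=4,fy=4,interpolation=cv2.INTER_CUBIC))
# predicted pixel of block mouth and current plate front at overhang 50
N=np.array([-XB[1],XB[0],0])
for x in(-68,-108,-113,-118):
  z=.0597 if x==-68 else .0637
  print(x,[proj('wrist',C0+XB*x/1e3+N*y+[0,0,z]).round(1).tolist() for y in(-.025,0,.025)])
E
```

```text
t: 4.83
eef_pos: [0.5922, -0.1269, 0.0636]
ee_rot: [3.141, 0.008, 3.021]
force: [3.7, 0.1, 12.2]
width: 0.0005
[ 0.63021636  0.37338673 14.36515196] [ 0.59174317 -0.12689079  0.06358538]
-68 [[220.9, 180.2], [276.9, 180.5], [332.8, 180.7]]
-108 [[214.6, 85.7], [276.7, 85.9], [338.7, 86.2]]
-113 [[213.9, 72.4], [276.7, 72.7], [339.4, 73.0]]
-118 [[213.2, 58.9], [276.7, 59.2], [340.1, 59.5]]
```

View pics/w3.png

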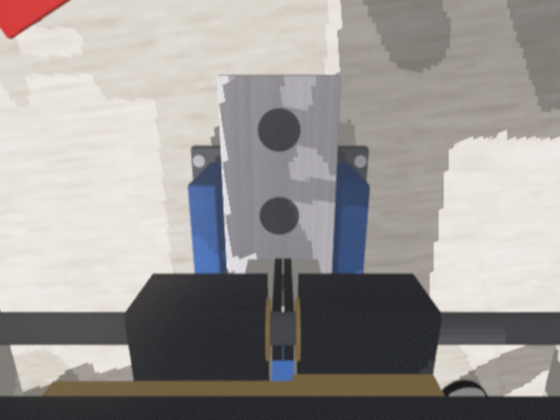

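View pics/s3.png

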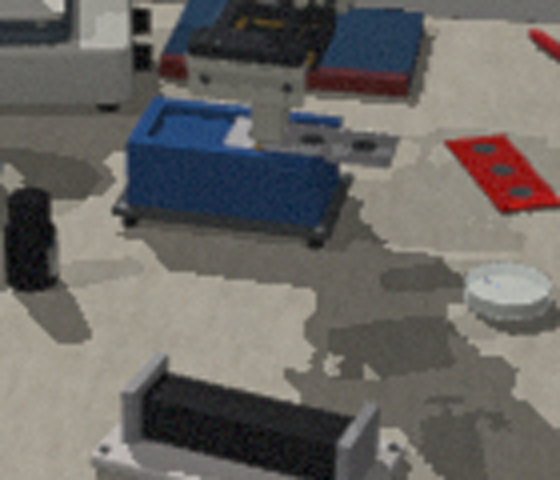

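The front edge is at row 74, which puts the overhang at about 44.5 mm. I'll slide 6 mm more.

```bash
python3 -m crank '[{"turn":[0,0,0],"slide":[0.006,0,0],"fingers":-1},{"turn":[0,0,0],"slide":[0.011,0,0],"fingers":-1},{"turn":[0,0,0],"slide":[0.011,0,0],"fingers":-1}]'
python3 - <<'E'
from h import *
s=get_state();print(s['force'],s['eef_pos'])
E
```

```text
t: 5.18
eef_pos: [0.5863, -0.1263, 0.0636]
ee_rot: [3.141, 0.007, 3.021]
force: [0.8, 0.0, 13.6]
width: 0.0006
[ 0.76506482  0.02002791 13.63184243] [ 0.5863313  -0.1262572   0.06357306]
```

```bash
python3 -m crank '[{"turn":[0,0,0],"slide":[0,0,-0.01],"fingers":-1},{"turn":[0,0,0],"slide":[0,0,-0.06],"fingers":0.2},{"turn":[0,0,0],"slide":[0.03,0,-0.1],"fingers":1},{"turn":[0,0,0],"slide":[0.12,0,-0.1],"fingers":1},{"turn":[0,0,0],"slide":[0.12,0,-0.1],"fingers":1}]'
python3 - <<'E'
from h import *
P=C0+XB*-.092;plan([P[0],P[1],.11],YB+np.pi)
f=grab_frame('wrist');cv2.imwrite('pics/w4.png',f[:,:,::-1])
f=grab_frame('top');cv2.imwrite('pics/t4.png',f[:,:,::-1])
N=np.array([-XB[1],XB[0],0])
for x in(-68,-113,-118):
  z=.0597 if x==-68 else .0637
  print(x,[proj('wrist',C0+XB*x/1e3+N*y+[0,0,z]).round(1).tolist() for y in(-.025,0,.025)])
E
```

```text
t: 5.6
eef_pos: [0.5174, -0.1185, 0.1104]
ee_rot: [3.141, -0.003, 3.017]
force: [-3.0, -0.1, -1.3]
width: 0.0218
t 5.6 pos [ 0.5174 -0.1185  0.1104] rpy [ 3.1405 -0.0033  3.0173] F [-2.97 -0.11 -1.27] w 0.0218
slide [-0.0095  0.0007  0.0007] rows 0.11478288064975957 turn [ 0.0002 -0.0005  0.0001] rows 0.028341759290144337
-68 [[239.1, 273.2], [278.9, 273.3], [318.7, 273.4]]
-113 [[235.8, 206.7], [278.9, 206.8], [321.9, 206.9]]
-118 [[235.5, 198.4], [278.9, 198.5], [322.2, 198.6]]
```

View pics/w4.png

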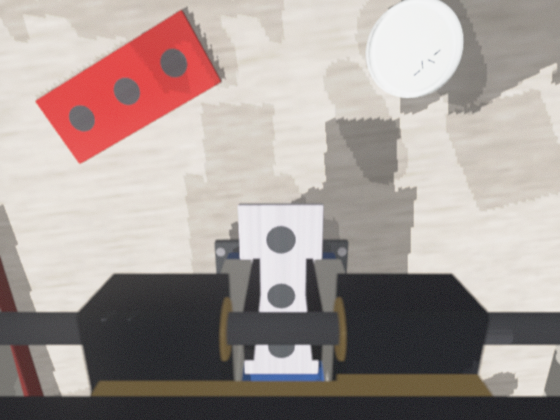

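The plate stuck out as expected, with its front edge near row 204, and it hasn't tipped. I'll settle, finish opening, and measure it.

```bash
python3 -m crank '[{"turn":[0,0,0],"slide":[-0.004,0,0],"fingers":1},{"turn":[0,0,0],"slide":[-0.004,0,0],"fingers":1},{"turn":[0,0,0],"slide":[-0.004,0,0],"fingers":1},{"turn":[0,0,0],"slide":[-0.004,0,0],"fingers":1},{"turn":[0,0,0],"slide":[-0.004,0,0],"fingers":1}]'
python3 -m crank '[{"turn":[0,0,0],"slide":[0,0,0],"fingers":1},{"turn":[0,0,0],"slide":[0,0,0],"fingers":1}]'
python3 - <<'E'
from h import *
f=grab_frame('wrist');im=f[:,:,::-1].copy();cv2.imwrite('pics/w5.png',im)
g=im.astype(int);m=np.zeros(g.shape[:2],np.uint8);R=(slice(180,262),slice(215,345))
m[R]=(g.min(2)>185)[R];m=cv2.morphologyEx(m,cv2.MORPH_OPEN,np.ones((3,3)))
d=np.zeros_like(m);d[R]=(g.mean(2)<110)[R]
for y in(210,220,230,240,250,258):
  w=np.nonzero(m[y])[0]; 
  if len(w): a,b=onz('wrist',(w.min(),y),.0637),onz('wrist',(w.max()+1,y),.0637);print(y,w.min(),w.max()+1,((a+b)/2).round(4),np.linalg.norm(a-b).round(4))
for x in(250,300):
  w=np.nonzero(m[:,x])[0];P=onz('wrist',(x,w.min()),.0637);print(x,w.min(),P.round(4),'block x',(P-C0)@XB)
n,L,st,ce=cv2.connectedComponentsWithStats(d)
for i in range(1,n):
  if st[i,4]>150:print(ce[i],st[i,4],onz('wrist',ce[i],.0637).round(4))
P=C0+XB*-.092;plan([P[0],P[1],.043],YB+np.pi)
E
```

```text
t: 6.12
eef_pos: [0.5256, -0.1191, 0.1101]
ee_rot: [-3.141, -0.001, 3.019]
force: [1.1, 0.6, 0.3]
width: 0.0627
t: 6.28
eef_pos: [0.5254, -0.1191, 0.1103]
ee_rot: [-3.142, -0.0, 3.019]
force: [0.7, -0.7, -0.6]
width: 0.0761
210 237 322 [ 0.5071 -0.1164  0.0637] 0.0494
220 238 322 [ 0.5133 -0.1169  0.0637] 0.0492
230 239 321 [ 0.5195 -0.1176  0.0637] 0.0485
240 239 321 [ 0.5258 -0.1184  0.0637] 0.0489
250 239 321 [ 0.5322 -0.1192  0.0637] 0.0493
258 240 321 [ 0.5375 -0.1196  0.0637] 0.0491
250 184 [ 0.4897 -0.1311  0.0637] block x -0.1226259149205681
300 198 [ 0.5014 -0.1038  0.0637] block x -0.11444279643750419
[280.36853002 226.41821946] 483 [ 0.5173 -0.1171  0.0637]
[227.2259542  245.65038168] 655 [ 0.5256 -0.1503  0.0637]
[332.5583685  245.06188467] 711 [ 0.5329 -0.0876  0.0637]
t 6.33 pos [ 0.5254 -0.1191  0.1103] rpy [-3.1416e+00 -3.0000e-04  3.0190e+00] F [-0.46  0.17  0.59] w 0.0804
slide [ 6.500e-03 -1.000e-04  1.347e-01] rows 1.6164928215306438 turn [-0.     -0.      0.0004] rows 0.019647922614839105
```

View pics/w5.png

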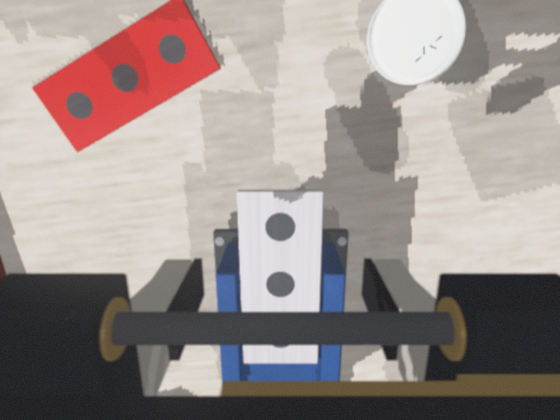

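Measured: travel is about 58 mm, overhang about 50 mm, and the plate is square with the block. I'll descend to grip 26 mm from the front.

```bash
python3 -m crank '[{"turn":[0,0,0],"slide":[0.006,0.001,0.04],"fingers":1},{"turn":[0,0,0],"slide":[0.006,0.001,0.08],"fingers":1},{"turn":[0,0,0],"slide":[0.006,0.001,0.12],"fingers":1},{"turn":[0,0,0],"slide":[0.006,0.001,0.134],"fingers":1},{"turn":[0,0,0],"slide":[0.006,0.001,0.134],"fingers":1}]'
python3 -m crank '[{"turn":[0,0,0],"slide":[0,0,0],"fingers":1},{"turn":[0,0,0],"slide":[0,0,0],"fingers":1}]'
python3 - <<'E'
from h import *
P=C0+XB*-.092;plan([P[0],P[1]+.0004,.043],YB+np.pi)
E
```

```text
t: 6.75
eef_pos: [0.5212, -0.1183, 0.0419]
ee_rot: [-3.141, -0.004, 3.019]
force: [-0.7, -0.3, 0.5]
width: 0.0874
t: 6.92
eef_pos: [0.5234, -0.1182, 0.0445]
ee_rot: [3.142, 0.001, 3.02]
force: [0.5, -0.8, 0.0]
width: 0.088
t 6.92 pos [ 0.5234 -0.1182  0.0445] rpy [3.1415e+00 1.5000e-03 3.0195e+00] F [ 0.47 -0.75  0.01] w 0.088
slide [ 0.0024 -0.0006  0.0031] rows 0.047695922531136956 turn [0.     0.0002 0.0005] rows 0.026145273371714083
```

```bash
python3 -m crank '[{"turn":[0,0,0],"slide":[0.001,0,0.003],"fingers":0.2},{"turn":[0,0,0],"slide":[0.001,0,0.003],"fingers":0.2},{"turn":[0,0,0],"slide":[0.001,0,0.003],"fingers":0.2},{"turn":[0,0,0],"slide":[0.001,0,0.003],"fingers":0.2},{"turn":[0,0,0],"slide":[0.001,0,0.003],"fingers":-1}]' 10
python3 -m crank '[{"turn":[0,0,0],"slide":[0,0,0],"fingers":-1},{"turn":[0,0,0],"slide":[0,0,0],"fingers":-1},{"turn":[0,0,0],"slide":[0,0,0],"fingers":-1}]' 10
python3 -m crank '[{"turn":[0,0,0],"slide":[0,0,0],"fingers":-1},{"turn":[0,0,0],"slide":[0,0,0],"fingers":-1}]' 25
python3 - <<'E'
from h import *
f=grab_frame('side');cv2.imwrite('pics/s6.png',cv2.resize(f[130:250,210:350,::-1],None,fx=4,fy=4,interpolation=cv2.INTER_CUBIC))
print(get_state())
E
```

```text
t: 7.33
eef_pos: [0.5221, -0.1181, 0.0423]
ee_rot: [3.141, 0.0, 3.019]
force: [0.5, -0.5, 0.4]
width: 0.0599
t: 7.58
eef_pos: [0.5219, -0.1182, 0.042]
ee_rot: [-3.141, -0.0, 3.019]
force: [-0.6, -0.2, 2.2]
width: 0.0498
t: 7.75
eef_pos: [0.522, -0.1182, 0.042]
ee_rot: [-3.142, -0.0, 3.019]
force: [-0.2, -0.5, 0.8]
width: 0.0496
{'t': 7.8, 'q': array([ 1.43929107e-01,  3.27741537e-01, -5.22247195e-01,  6.65607369e-05,
       -7.20746285e-01, -1.83726111e+00]), 'qd': array([-0.00123296,  0.00104185, -0.00227073, -0.0004819 , -0.00263783,
       -0.00139724]), 'joint_efforts': array([ 3.76187917e-01, -4.65218353e+01,  2.04544383e+01,  4.68791932e+00,
        5.83687099e-02,  2.82801484e-02]), 'eef_pos': array([ 0.52200958, -0.11816519,  0.04205518]), 'ee_rot': array([-3.14156642e+00,  7.07132430e-05,  3.01910698e+00]), 'force': array([-0.60460921, -0.49688849,  1.14655751]), 'moment': array([-0.18322172,  0.0775671 , -0.02753506]), 'width': 0.048974937368446776}
```

View pics/s6.png

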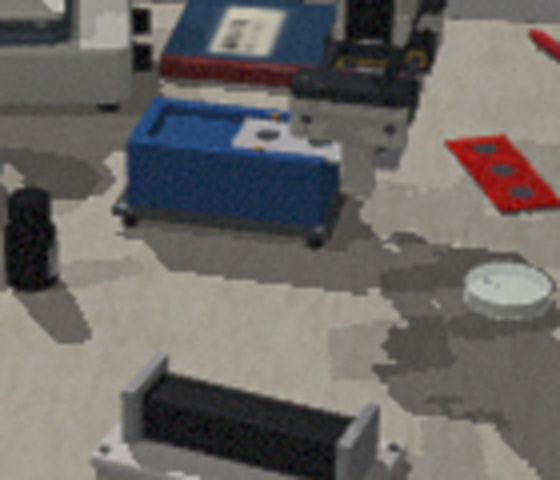

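The plate is gripped at a width of 49.7 mm. I'll draw it past the plungers along its axis first, so their friction doesn't pry it, then lift.

```bash
python3 -m crank '[{"turn":[0,0,0],"slide":[0.01,0,0],"fingers":-1},{"turn":[0,0,0],"slide":[0.022,0,0],"fingers":-1},{"turn":[0,0,0],"slide":[0.036,0,0],"fingers":-1},{"turn":[0,0,0],"slide":[0.05,0,0],"fingers":-1},{"turn":[0,0,0],"slide":[0.06,0,0],"fingers":-1}]' 35
python3 -m crank '[{"turn":[0,0,0],"slide":[0,0,-0.01],"fingers":-1},{"turn":[0,0,0],"slide":[0,0,-0.03],"fingers":-1},{"turn":[0,0,0],"slide":[0,0,-0.07],"fingers":-1},{"turn":[0,0,0],"slide":[0,0,-0.11],"fingers":-1},{"turn":[0,0,0],"slide":[0,0,-0.14],"fingers":-1}]' 35
python3 -m crank '[{"turn":[0,0,0],"slide":[0,0,0],"fingers":-1},{"turn":[0,0,0],"slide":[0,0,0],"fingers":-1}]' 35
python3 - <<'E'
from h import *
f=grab_frame('side');cv2.imwrite('pics/s7.png',cv2.resize(f[100:250,210:360,::-1],None,fx=3.8,fy=3.8,interpolation=cv2.INTER_CUBIC))
f=grab_frame('wrist');cv2.imwrite('pics/w7.png',f[:,:,::-1])
f=grab_frame('top');cv2.imwrite('pics/t7.png',f[:,:,::-1])
plan([.54,.2,.12],2.836)
E
```

```text
t: 8.22
eef_pos: [0.4904, -0.1144, 0.0418]
ee_rot: [-3.142, -0.001, 3.019]
force: [-0.3, 0.4, 0.1]
width: 0.0489
t: 8.63
eef_pos: [0.4929, -0.1145, 0.1144]
ee_rot: [3.142, 0.002, 3.02]
force: [0.1, 0.2, -0.2]
width: 0.0489
t: 8.8
eef_pos: [0.493, -0.1143, 0.1135]
ee_rot: [3.141, 0.003, 3.019]
force: [0.6, 0.9, -0.7]
width: 0.0493
t 8.95 pos [ 0.4916 -0.1145  0.1115] rpy [-3.1414e+00 -1.2000e-03  3.0190e+00] F [ 0.66  0.24 -0.89] w 0.0488
slide [-0.0191  0.6361 -0.0171] rows 7.63278853250916 turn [-0.     -0.0002  0.0291] rows 1.4644353101910634
```

View pics/s7.png

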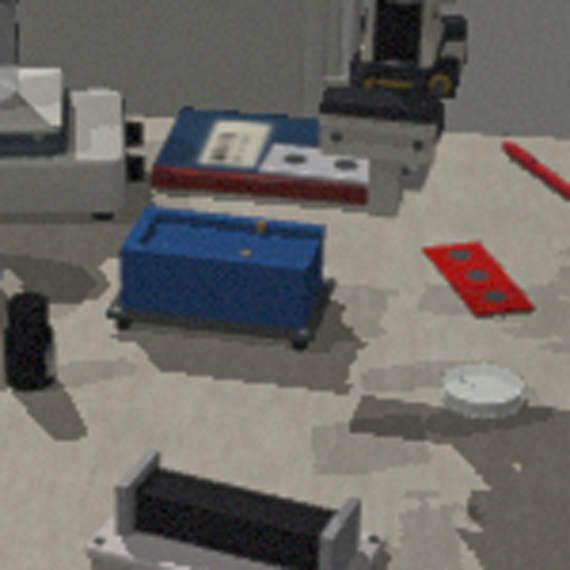

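View pics/w7.png

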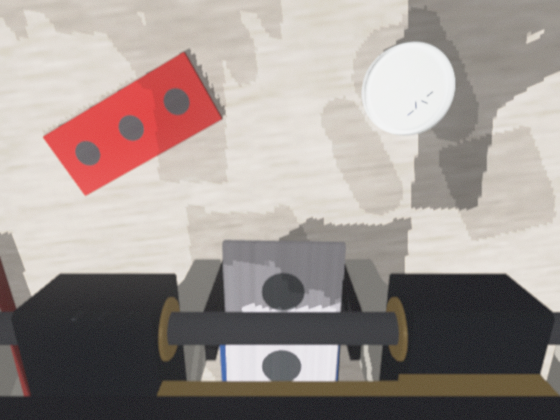

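View pics/t7.png

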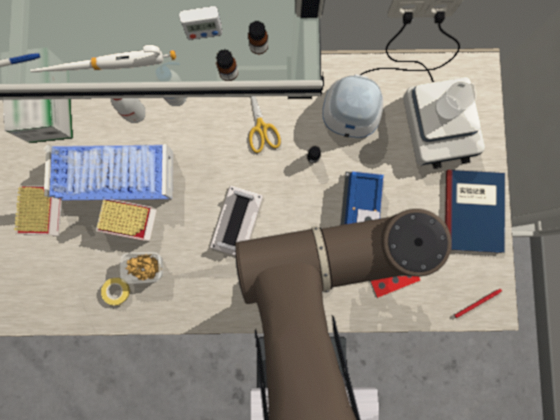

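The plate is held level above the block. The front spot is at (283,291) in the wrist view. Next: the plate's offset in the hand, and a refined stand pose from the top and side views.

Run:
```python
from h import *
s=get_state();im=cv2.imread('pics/w7.png');g=im.astype(int);p=s['eef_pos'];zt=p[2]+.0217
R0=Ro.from_euler('xyz',s['ee_rot'])
def tf(uv): return (R0.inv().apply(onz('wrist',uv,zt)-p)*1e3).round(1)
for y in (250,262):
  row=g[y].mean(1);print(y,row[205:240].astype(int),row[330:360].astype(int))
print(g[228:256,260].mean(1).astype(int),g[228:256,310].mean(1).astype(int))
print('spot',tf((283,291)),'front',tf((283,240.5)),tf((225,241)),tf((344,242)))
# stand via top image: black pedestal edges subpixel; corner screws
t=cv2.imread('pics/top0.png');G=cv2.cvtColor(t,cv2.COLOR_BGR2GRAY)
m=np.zeros_like(G);m[180:265,205:270]=(t[180:265,205:270].max(2)<75)
for th in(60,75,90):
  m=np.zeros_like(G);m[180:265,205:270]=(t[180:265,205:270].max(2)<th)
  cs,_=cv2.findContours(m,cv2.RETR_EXTERNAL,cv2.CHAIN_APPROX_NONE);c=max(cs,key=cv2.contourArea);r=cv2.minAreaRect(c)
  B=np.array([onz('top',q,.04) for q in cv2.boxPoints(r)]);M=cv2.moments(c);cc=onz('top',(M['m10']/M['m00'],M['m01']/M['m00']),.04)
  e=[B[i]-B[i-1] for i in range(4)];L=max(e,key=np.linalg.norm);print(th,B.mean(0).round(4),cc.round(4),[np.linalg.norm(v).round(4) for v in e],np.arctan(L[1]/L[0]))
```

```text
250 [201 201 205 204 205 206 207 205 204 202 202 199 203 203 199 198 186 161
 138 130 132 134 133 134 135 135 136 134 133 131 132 131 132 130 129] [129 127 126 128 128 132 128 132 130 132 128 126 130 127 127 135 148 151
 151 151 150 152 151 151 152 152 152 150 151 148]
262 [127 124 126 124 124 125 127 125 124 125 123 126 126 125 129 132 122 107
 121 130 133 134 133 133 133 134 133 141 153 162 160 158 157 158 153] [126 125 131 128 129 132 131 129 129 127 126 126 128 127 125 124 122 123
 122 126 121 121 124 121 120 123 122 123 124 123]
[198 198 196 198 200 201 201 201 198 198 197 185 160 134 128 130 131 134
 133 134 136 132 136 135 131 134 135 135] [143 142 139 139 138 142 143 147 152 151 148 142 136 129 123 124 127 126
 127 127 128 128 128 131 128 127 125 128]
spot [  4.9   2.4 -21.7] front [ 27.6   2.4 -21.7] [ 27.4 -20.7 -21.7] [ 27.   26.6 -21.7]
60 [0.5746 0.1934 0.04  ] [0.5746 0.1931 0.04  ] [np.float64(0.0318), np.float64(0.1252), np.float64(0.0322), np.float64(0.1251)] -0.32108416083266295
75 [0.5743 0.1919 0.04  ] [0.5747 0.193  0.04  ] [np.float64(0.0373), np.float64(0.1261), np.float64(0.0378), np.float64(0.126)] -0.29054888950180313
90 [0.5743 0.1919 0.04  ] [0.5751 0.1932 0.04  ] [np.float64(0.0421), np.float64(0.1276), np.float64(0.0426), np.float64(0.1274)] -0.29032240327674624
```

Run:
```python
from h import *
Z=[(593,52),(755,101),(484,395),(645,447)]
px=[(200+(u-400)/6-.4,180+v/6-.4) for u,v in Z]
P=np.array([onz('top',q,.011) for q in px]);print(P.round(4),P.mean(0).round(4))
print('yaw',[np.arctan2(*(P[a]-P[b])[[1,0]]).round(4) for a,b in((0,2),(1,3))],[np.arctan2(*(P[a]-P[b])[[0,1]]).round(4) for a,b in((0,1),(2,3))])
# intensity midpoint edges of pedestal along rows
t=cv2.imread('pics/top0.png');G=cv2.cvtColor(t,cv2.COLOR_BGR2GRAY).astype(float)
C=[];
for y in range(202,242):
  r=G[y];xc=int(237+(222-y)*.32)
  l=next(x for x in range(xc,200,-1) if r[x]>75);l=l+(75-r[l])/(r[l]-r[l+1])*1.0
  k=next(x for x in range(xc,275) if r[x]>75);k=k-(r[k]-75)/(r[k]-r[k-1])
  a=onz('top',(l,y),.04);b=onz('top',(k,y),.04);C.append((l,k,*a[:2],*b[:2]))
C=np.array(C)
for i in(2,4):
  f=np.polyfit(C[:,i],C[:,i+1],1);print('yaw',np.arctan(f[0]),'y at x=.5748',np.polyval(f,.5748))
side=cv2.imread('pics/side0.png');cv2.imwrite('pics/z8.png',cv2.resize(side[210:268,225:320],None,fx=8,fy=8,interpolation=cv2.INTER_CUBIC))
```

```text
[[0.6599 0.2055 0.011 ]
 [0.6376 0.1354 0.011 ]
 [0.512  0.2521 0.011 ]
 [0.4891 0.1833 0.011 ]] [0.5747 0.1941 0.011 ]
yaw [np.float64(-0.3054), np.float64(-0.3121)] [np.float64(0.3082), np.float64(0.3216)]
yaw -0.3131425463729355 y at x=.5748 0.21261498288929684
yaw -0.31335799322239755 y at x=.5748 0.17610197701479147
```

View pics/z8.png

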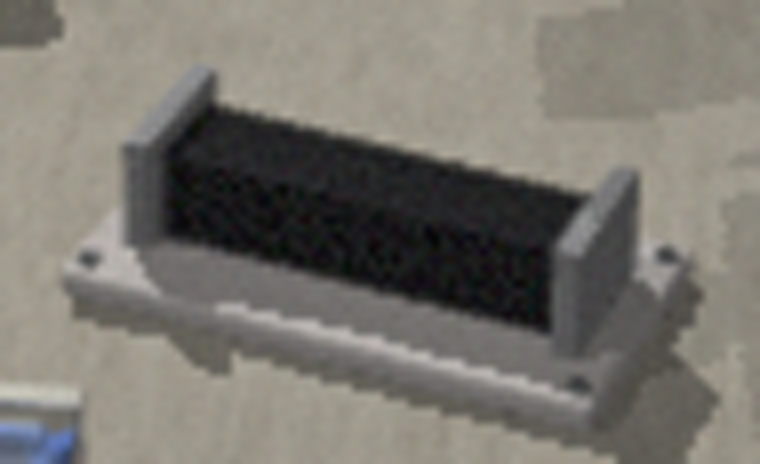

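Screws and pedestal edges agree: stand centre about (0.5747, 0.1945), yaw about −0.312. Moving over it.

```bash
python3 -m crank '[{"turn":[0,0,0.01],"slide":[0,0.06,-0.01],"fingers":-1},{"turn":[0,0,0.02],"slide":[-0.005,0.14,-0.01],"fingers":-1},{"turn":[0,0,0.03],"slide":[-0.01,0.22,-0.01],"fingers":-1},{"turn":[0,0,0.03],"slide":[-0.015,0.3,-0.01],"fingers":-1},{"turn":[0,0,0.03],"slide":[-0.018,0.38,-0.01],"fingers":-1}]' 35
python3 - <<'E'
from h import *
plan([.5430,.2048,.10],2.8296)
E
```

```text
t: 9.37
eef_pos: [0.524, 0.0746, 0.1163]
ee_rot: [-3.141, -0.001, 2.83]
force: [1.2, 0.3, -0.2]
width: 0.0493
t 9.37 pos [0.524  0.0746 0.1163] rpy [-3.1405e+00 -1.0000e-03  2.8298e+00] F [ 1.24  0.3  -0.21] w 0.0493
slide [0.0437 0.2596 0.0323] rows 3.1801362243851865 turn [-0.0002 -0.0002  0.    ] rows 0.011860752949952551
```

```bash
python3 -m crank '[{"turn":[0,0,0],"slide":[0.014,0.08,0],"fingers":-1},{"turn":[0,0,0],"slide":[0.028,0.15,0.01],"fingers":-1},{"turn":[0,0,0],"slide":[0.04,0.21,0.01],"fingers":-1},{"turn":[0,0,0],"slide":[0.042,0.245,0.01],"fingers":-1},{"turn":[0,0,0],"slide":[0.042,0.245,0.01],"fingers":-1}]' 35
python3 -m crank '[{"turn":[0,0,0],"slide":[0,0,0],"fingers":-1},{"turn":[0,0,0],"slide":[0,0,0],"fingers":-1},{"turn":[0,0,0],"slide":[0,0,0],"fingers":-1}]' 35
python3 - <<'E'
from h import *
plan([.5430,.2048,.08],2.8296)
f=grab_frame('wrist');cv2.imwrite('pics/w9.png',f[:,:,::-1])
f=grab_frame('side');cv2.imwrite('pics/s9.png',cv2.resize(f[150:290,200:350,::-1],None,fx=4,fy=4,interpolation=cv2.INTER_CUBIC))
E
```

```text
t: 9.78
eef_pos: [0.5424, 0.1991, 0.1109]
ee_rot: [-3.141, -0.0, 2.834]
force: [1.0, 0.2, 0.7]
width: 0.0494
t: 10.03
eef_pos: [0.5415, 0.1949, 0.1117]
ee_rot: [-3.141, -0.001, 2.83]
force: [0.1, -0.6, -0.4]
width: 0.0492
t 10.03 pos [0.5415 0.1949 0.1117] rpy [-3.1408e+00 -6.0000e-04  2.8296e+00] F [ 0.11 -0.61 -0.41] w 0.0492
slide [0.0032 0.0199 0.0633] rows 0.7967201442015045 turn [-0.0001 -0.0001 -0.    ] rows 0.008158041911747922
```

View pics/w9.png

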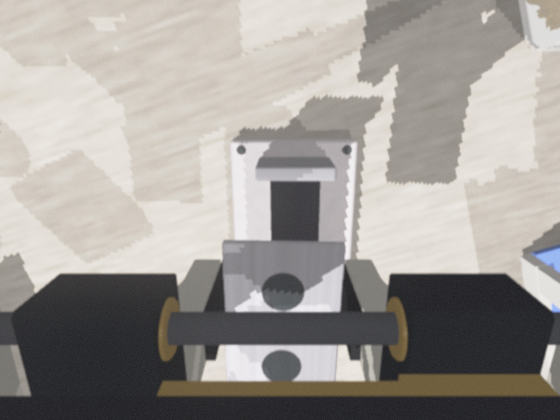

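View pics/s9.png

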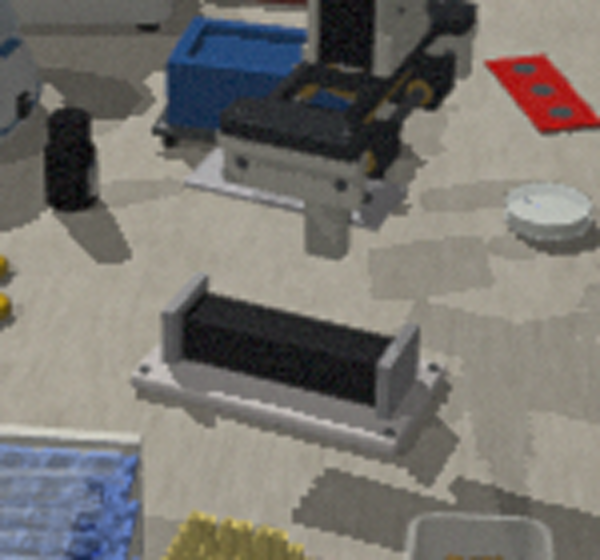

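In the wrist view the pedestal spans columns 271–319 with the near stop at rows 158–180. The plate is parallel to it, but centred on column 284. Computing the offset.

Run:
```python
from h import *
im=cv2.imread('pics/w9.png');G=cv2.cvtColor(im,cv2.COLOR_BGR2GRAY).astype(int)
for y in(195,210,225):print(G[y,264:276],G[y,314:326])
print(G[150:190,295])
s=get_state();R0=Ro.from_euler('xyz',s['ee_rot']);p=s['eef_pos']
f=lambda uv,z:(R0.inv().apply(onz('wrist',uv,z)-p)*1e3).round(1)
for y in(195,210,225):
  a=[x for x in range(262,280) if G[y,x]<80][0]-.5; b=[x for x in range(310,330) if G[y,x]>80][0]-.5
  print(y,a,b,f((a,y),.04),f((b,y),.04))
print('stop foot',f((295,180.5),.04),'plate front',f((283,240.5),p[2]+.0217),f((223,241),p[2]+.0217),f((345,242),p[2]+.0217))
```

```text
[220 222 220 221 223 211 162 101  72  72  73  68] [ 69  67  66  63  71 112 160 177 176 179 179 180]
[222 222 224 224 223 216 171 113  73  67  72  71] [ 68  69  66  66  86 125 165 178 177 175 176 175]
[221 222 221 221 221 217 179 117  72  69  67  63] [ 65  61  65  68 111 159 175 177 174 176 175 174]
[145 144 142 143 146 142 131 121 110 108 108 110 107 110 108 108 116 130
 149 169 177 180 184 181 180 182 184 184 188 185 163 119  82  69  71  69
  67  69  64  65]
195 271.5 318.5 [20.9 -5.  72. ] [20.9 25.3 72. ]
210 271.5 317.5 [10.7 -5.  72. ] [10.7 25.  72. ]
225 271.5 317.5 [ 0.3 -5.1 72. ] [ 0.3 25.3 72. ]
stop foot [30.4 10.1 72. ] plate front [ 28.    2.3 -21.7] [ 27.8 -21.5 -21.7] [ 27.4  27.  -21.7]
```

```bash
python3 -m crank '[{"turn":[0,0,0],"slide":[0,0.019,0.03],"fingers":-1},{"turn":[0,0,0],"slide":[0,0.019,0.08],"fingers":-1},{"turn":[0,0,0],"slide":[0,0.019,0.12],"fingers":-1},{"turn":[0,0,0],"slide":[0,0.019,0.138],"fingers":-1},{"turn":[0,0,0],"slide":[0,0.019,0.138],"fingers":-1}]' 35
python3 -m crank '[{"turn":[0,0,0],"slide":[0,0,0],"fingers":-1},{"turn":[0,0,0],"slide":[0,0,0],"fingers":-1},{"turn":[0,0,0],"slide":[0,0,0],"fingers":-1}]' 35
python3 - <<'E'
from h import *
plan([.5430,.2048,.0223],2.8296)
f=grab_frame('wrist');cv2.imwrite('pics/w10.png',f[:,:,::-1])
cv2.imwrite('pics/w10z.png',cv2.resize(f[150:310,190:380,::-1],None,fx=3.6,fy=3.6,interpolation=cv2.INTER_CUBIC))
f=grab_frame('side');cv2.imwrite('pics/s10.png',cv2.resize(f[190:290,210:340,::-1],None,fx=6,fy=6,interpolation=cv2.INTER_CUBIC))
E
```

```text
t: 10.55
eef_pos: [0.5435, 0.2036, 0.0411]
ee_rot: [-3.138, -0.002, 2.83]
force: [-1.3, -0.4, -0.3]
width: 0.0491
t: 10.8
eef_pos: [0.5456, 0.2056, 0.0444]
ee_rot: [3.14, 0.001, 2.831]
force: [-0.8, -0.7, -1.4]
width: 0.0493
t 10.8 pos [0.5456 0.2056 0.0444] rpy [3.1398e+00 1.4000e-03 2.8307e+00] F [-0.83 -0.74 -1.39] w 0.0493
slide [ 0.0045 -0.0031  0.0442] rows 0.5343399168065455 turn [0.0003 0.0002 0.0002] rows 0.0203213952210039
```

View pics/w10z.png

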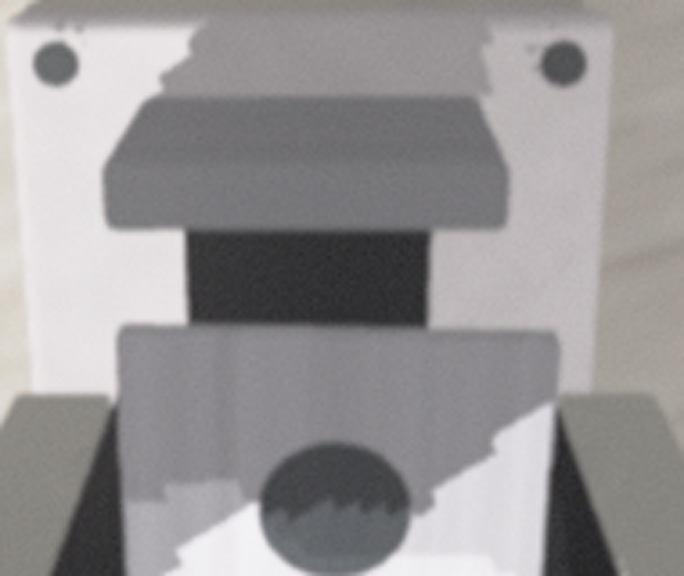

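View pics/s10.png

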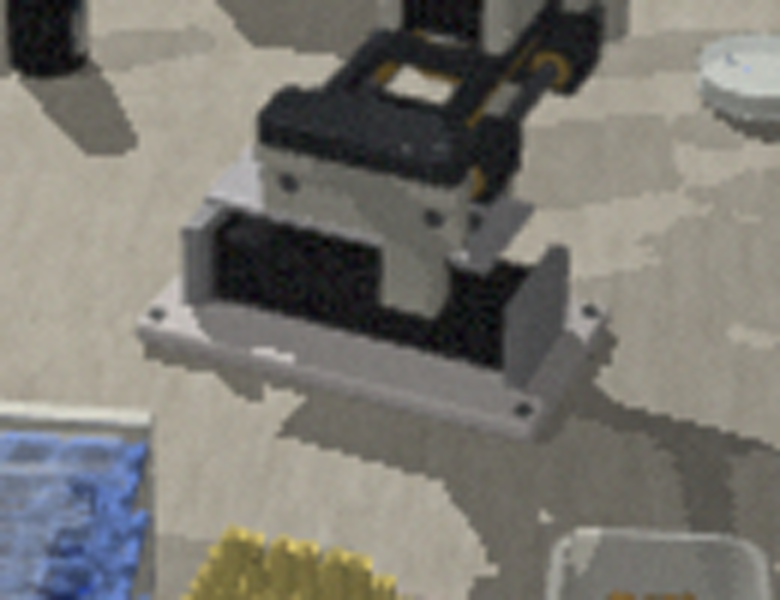

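Run:
```python
from h import *
s=get_state();R0=Ro.from_euler('xyz',s['ee_rot']);p=s['eef_pos'];print(p)
f=lambda uv,z:(R0.inv().apply(onz('wrist',(190+uv[0]/3.6-.4,150+uv[1]/3.6-.4),z)-p)*1e3).round(1)
zt=p[2]+.0217
print('plate front L,R',f((117,326),zt),f((558,333),zt),'at',f((127,575),zt),f((545,575),zt))
print('stop top inner L,R',f((105,165),.047),f((507,165),.047),'foot',f((187,231),.04),f((430,231),.04))
print('ped',f((190,320),.04),f((427,320),.04))
print('screws',f((56,64),.011),f((563,64),.011))
```

```text
[0.54533276 0.20549979 0.04416994]
plate front L,R [ 28.2 -21.9 -21.8] [ 27.4  26.8 -21.7] at [ -3.4 -22.3 -21.7] [ -3.4  26.8 -21.7]
stop top inner L,R [ 41.4 -25.6  -2.9] [41.4 22.9 -2.8] foot [ 30.7 -16.8   4.1] [30.7 14.3  4.2]
ped [ 18.4 -16.9   4.1] [18.4 14.2  4.2]
screws [ 46.6 -38.4  33.1] [46.6 35.3 33.2]
```

Run:
```python
from h import *
s=get_state();R0=Ro.from_euler('xyz',s['ee_rot']);p=s['eef_pos']
f=lambda uv,z:(R0.inv().apply(onz('wrist',(190+uv[0]/3.6-.4,150+uv[1]/3.6-.4),z)-p)*1e3).round(1)
print(f((107,229),.047),f((506,229),.047))
c=get_calibration('wrist');print(R0.inv().apply(c['pose'][:3,3]-p),(R0.inv().as_matrix()@c['pose'][:3,:3]).round(3))
```

```text
[ 33.3 -25.8  -2.9] [33.3 23.1 -2.8]
[ 0.08445085  0.00204449 -0.15800491] [[ 0.     0.952  0.308]
 [ 1.    -0.    -0.   ]
 [-0.     0.308 -0.952]]
```

The near band in the picture is the stop's top face, and its inner edge is at zoomed row 229. Comparing plate and stand in the same image, I need about −3.5 mm in tool y and +1.7 mm in tool x. I'll correct, lower, and look again.

```bash
python3 -m crank '[{"turn":[0,0,0],"slide":[0.003,-0.007,0],"fingers":-1},{"turn":[0,0,0],"slide":[0.003,-0.007,0.01],"fingers":-1},{"turn":[0,0,0],"slide":[0.003,-0.007,0.02],"fingers":-1},{"turn":[0,0,0],"slide":[0.003,-0.007,0.024],"fingers":-1},{"turn":[0,0,0],"slide":[0.003,-0.007,0.024],"fingers":-1}]' 35
python3 -m crank '[{"turn":[0,0,0],"slide":[0,0,0],"fingers":-1},{"turn":[0,0,0],"slide":[0,0,0],"fingers":-1},{"turn":[0,0,0],"slide":[0,0,0],"fingers":-1}]' 35
python3 - <<'E'
from h import *
plan([.5430,.2048,.0223],2.8296)
f=grab_frame('wrist');cv2.imwrite('pics/w11.png',f[:,:,::-1])
cv2.imwrite('pics/w11z.png',cv2.resize(f[150:310,190:380,::-1],None,fx=3.6,fy=3.6,interpolation=cv2.INTER_CUBIC))
f=grab_frame('side');cv2.imwrite('pics/s11.png',cv2.resize(f[190:290,210:340,::-1],None,fx=6,fy=6,interpolation=cv2.INTER_CUBIC))
E
```

```text
t: 11.32
eef_pos: [0.5417, 0.2019, 0.0301]
ee_rot: [-3.14, -0.001, 2.831]
force: [-1.0, 1.0, -0.4]
width: 0.0492
t: 11.57
eef_pos: [0.5423, 0.2023, 0.031]
ee_rot: [3.142, 0.0, 2.831]
force: [-0.1, 0.4, -0.0]
width: 0.0491
t 11.57 pos [0.5423 0.2023 0.031 ] rpy [3.1416 0.     2.8307] F [-0.1   0.44 -0.  ] w 0.0491
slide [0.0002 0.0051 0.0175] rows 0.2184103746124108 turn [0.     0.     0.0002] rows 0.008796764942737728
```

View pics/w11z.png

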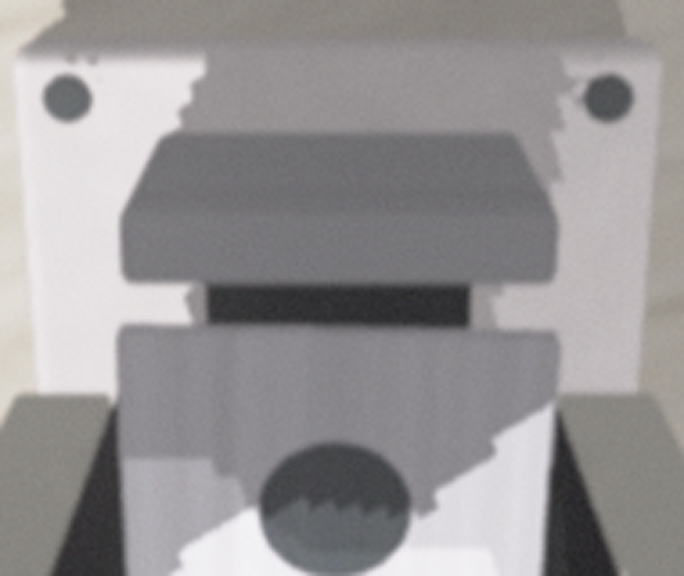

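View pics/s11.png

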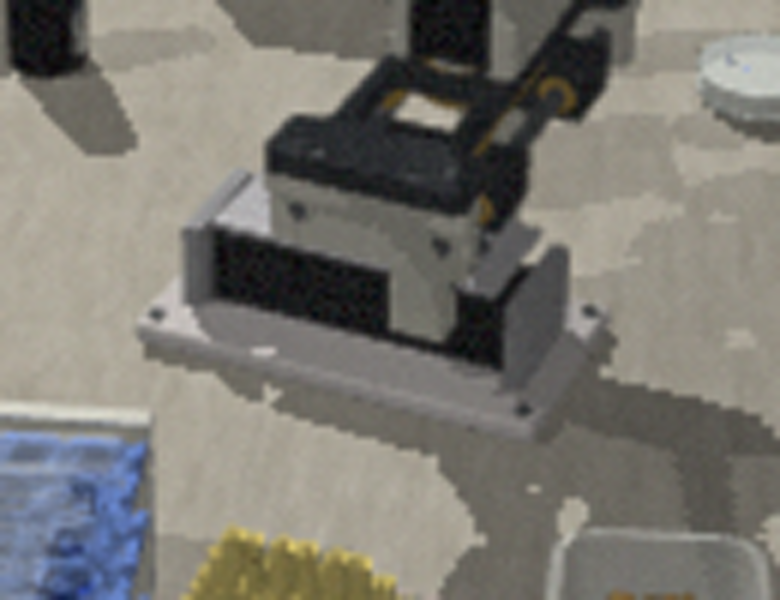

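Run:
```python
from h import *
s=get_state();R0=Ro.from_euler('xyz',s['ee_rot']);p=s['eef_pos'];print(p)
f=lambda uv,z:(R0.inv().apply(onz('wrist',(190+uv[0]/3.6-.4,150+uv[1]/3.6-.4),z)-p)*1e3).round(1)
zt=p[2]+.0217
print('plate',f((117,325),zt),f((559,332),zt),'stop',f((123,282),.047),f((555,282),.047))
```

```text
[0.54232487 0.20234716 0.03110596]
plate [ 28.3 -21.9 -21.7] [ 27.5  26.9 -21.7] stop [ 31.2 -22.  -15.9] [ 31.2  27.2 -15.9]
```

Laterally centred (plate 117–559, stop 122–556), and the gap to the near stop is 3.3 mm where 4 mm is ideal. I'll trim slightly and lower.

```bash
python3 -m crank '[{"turn":[0,0,-0.0015],"slide":[-0.001,0,0],"fingers":-1},{"turn":[0,0,-0.0015],"slide":[-0.001,0,0.006],"fingers":-1},{"turn":[0,0,-0.0015],"slide":[-0.001,0,0.012],"fingers":-1},{"turn":[0,0,-0.0015],"slide":[-0.001,0,0.012],"fingers":-1},{"turn":[0,0,-0.0015],"slide":[-0.001,0,0.012],"fingers":-1}]' 35
python3 -m crank '[{"turn":[0,0,0],"slide":[0,0,0],"fingers":-1},{"turn":[0,0,0],"slide":[0,0,0],"fingers":-1}]' 35
python3 - <<'E'
from h import *
plan([.5430,.2048,.0223],2.8296)
f=grab_frame('wrist');cv2.imwrite('pics/w12.png',f[:,:,::-1])
cv2.imwrite('pics/w12z.png',cv2.resize(f[150:310,190:380,::-1],None,fx=3.6,fy=3.6,interpolation=cv2.INTER_CUBIC))
f=grab_frame('side');cv2.imwrite('pics/s12.png',cv2.resize(f[190:290,210:340,::-1],None,fx=6,fy=6,interpolation=cv2.INTER_CUBIC))
E
```

```text
t: 12.08
eef_pos: [0.5425, 0.2019, 0.0246]
ee_rot: [-3.141, -0.0, 2.84]
force: [0.2, -0.3, 0.1]
width: 0.0492
t: 12.25
eef_pos: [0.5427, 0.2021, 0.025]
ee_rot: [3.142, 0.0, 2.84]
force: [-0.7, -0.3, -0.5]
width: 0.0491
t 12.25 pos [0.5427 0.2021 0.025 ] rpy [3.1416 0.     2.8401] F [-0.69 -0.34 -0.51] w 0.0491
slide [0.0011 0.0053 0.0054] rows 0.09164438998054718 turn [0.     0.     0.0017] rows 0.0842891481824242
```

View pics/w12z.png

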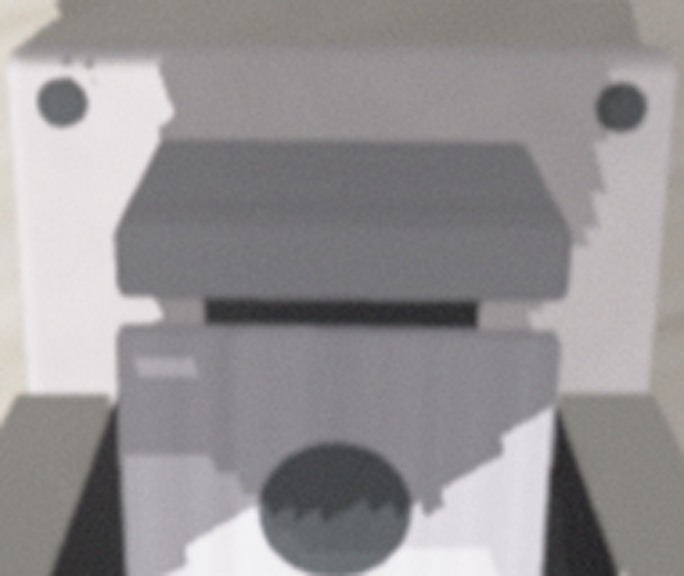

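View pics/s12.png

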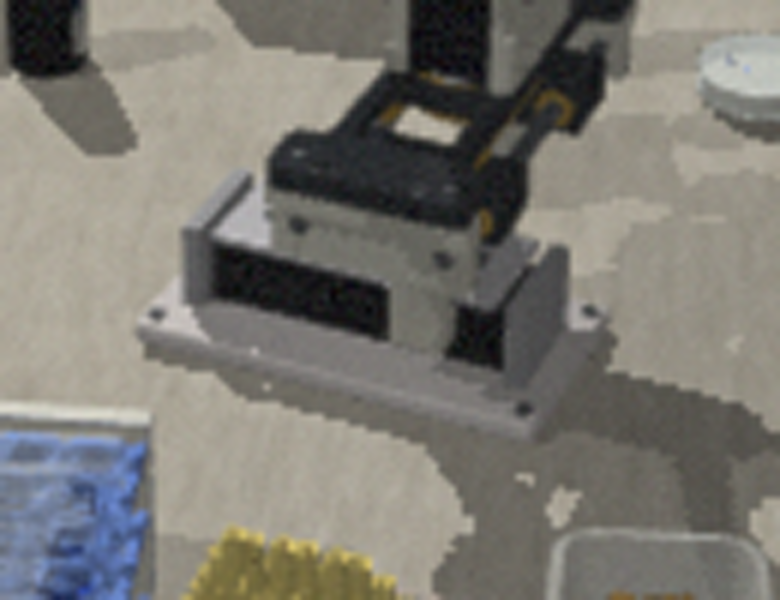

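```bash
python3 - <<'E'
from h import *
s=get_state();R0=Ro.from_euler('xyz',s['ee_rot']);p=s['eef_pos']
f=lambda uv,z:(R0.inv().apply(onz('wrist',(190+uv[0]/3.6-.4,150+uv[1]/3.6-.4),z)-p)*1e3).round(1)
zt=p[2]+.0217
print('plate',f((118,325),zt),f((558,332),zt),'stop',f((118,296),.047),f((569,299),.047))
E
python3 -m crank '[{"turn":[0,0,0],"slide":[0,0.001,0.001],"fingers":-1},{"turn":[0,0,0],"slide":[0,0.001,0.003],"fingers":-1},{"turn":[0,0,0],"slide":[0,0.001,0.004],"fingers":-1},{"turn":[0,0,0],"slide":[0,0.001,0.004],"fingers":-1}]' 35
```

```text
plate [ 28.3 -21.8 -21.7] [ 27.4  26.8 -21.7] stop [ 31.8 -21.6 -21.9] [ 31.4  27.8 -21.9]
t: 12.68
eef_pos: [0.5428, 0.2025, 0.0229]
ee_rot: [-3.141, -0.0, 2.84]
force: [-0.6, 1.1, -0.8]
width: 0.049
```

Gap is 3.7 mm (ideal 4) and the lateral error is about 0.4 mm. Down in small steps until contact.

```bash
python3 -m crank '[{"turn":[0,0,0],"slide":[0,0,0.001],"fingers":-1},{"turn":[0,0,0],"slide":[0,0,0.001],"fingers":-1}]' 35
python3 -m crank '[{"turn":[0,0,0],"slide":[0,0,0.001],"fingers":-1},{"turn":[0,0,0],"slide":[0,0,0.001],"fingers":-1}]' 35
```

```text
t: 12.85
eef_pos: [0.5431, 0.2027, 0.0228]
ee_rot: [3.141, 0.0, 2.84]
force: [-0.2, -0.2, 3.5]
width: 0.0493
t: 13.02
eef_pos: [0.5433, 0.2027, 0.0227]
ee_rot: [3.141, 0.001, 2.84]
force: [-0.6, -0.2, 6.7]
width: 0.049
```

```bash
python3 -m crank '[{"turn":[0,0,0],"slide":[0,0,0.001],"fingers":-1},{"turn":[0,0,0],"slide":[0,0,0.001],"fingers":-1}]' 35
```

```text
t: 13.18
eef_pos: [0.5435, 0.2028, 0.0227]
ee_rot: [3.141, 0.001, 2.841]
force: [-2.5, -1.4, 10.1]
width: 0.0492
```

Contact at the expected height. I'll ease off and release.

```bash
python3 -m crank '[{"turn":[0,0,0],"slide":[0,0,-0.002],"fingers":-1},{"turn":[0,0,0],"slide":[0,0,-0.002],"fingers":-1}]' 10
python3 -m crank '[{"turn":[0,0,0],"slide":[0,0,0],"fingers":0.7},{"turn":[0,0,0],"slide":[0,0,0],"fingers":0.7},{"turn":[0,0,0],"slide":[0,0,0],"fingers":0.7},{"turn":[0,0,0],"slide":[0,0,0],"fingers":0.7},{"turn":[0,0,0],"slide":[0,0,0],"fingers":0.7}]' 10
python3 - <<'E'
from h import *
f=grab_frame('wrist');cv2.imwrite('pics/w13.png',f[:,:,::-1])
cv2.imwrite('pics/w13z.png',cv2.resize(f[150:310,190:380,::-1],None,fx=3.6,fy=3.6,interpolation=cv2.INTER_CUBIC))
s=get_state();print(s['width'],s['force'])
E
```

```text
t: 13.35
eef_pos: [0.5429, 0.2027, 0.0227]
ee_rot: [3.141, 0.0, 2.84]
force: [0.4, 0.1, 1.7]
width: 0.0502
t: 13.77
eef_pos: [0.5428, 0.2025, 0.0223]
ee_rot: [-3.141, -0.0, 2.84]
force: [0.2, -0.0, -0.7]
width: 0.073
0.07405766002228989 [ 0.02786018  0.38922146 -0.19621315]
```

View pics/w13z.png

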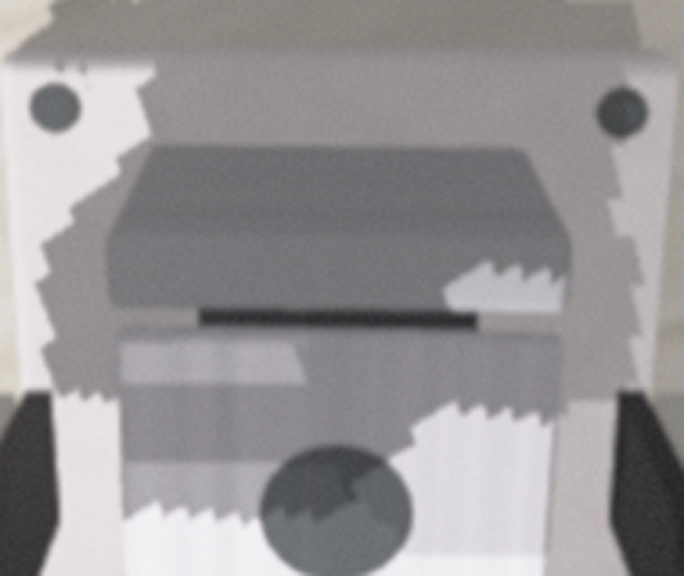

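The plate lies on the pedestal, parallel to the stop, with the fingers clear. I'll lift away.

```bash
python3 -m crank '[{"turn":[0,0,0],"slide":[0,0,-0.02],"fingers":1},{"turn":[0,0,0],"slide":[0,0,-0.08],"fingers":1},{"turn":[0,0,0],"slide":[0,0,-0.16],"fingers":1},{"turn":[0,0,0],"slide":[0,0,-0.24],"fingers":1},{"turn":[0,0,0],"slide":[0,0,-0.3],"fingers":1}]'
python3 -m crank '[{"turn":[0,0,0],"slide":[0.06,-0.08,-0.04],"fingers":1},{"turn":[0,0,0],"slide":[0.12,-0.16,-0.04],"fingers":1},{"turn":[0,0,0],"slide":[0.15,-0.24,-0.04],"fingers":1},{"turn":[0,0,0],"slide":[0.15,-0.32,-0.04],"fingers":1},{"turn":[0,0,0],"slide":[0.15,-0.4,-0.04],"fingers":1}]'
python3 -m crank '[{"turn":[0,0,0],"slide":[0,-0.08,0],"fingers":1},{"turn":[0,0,0],"slide":[0,-0.16,0],"fingers":1},{"turn":[0,0,0],"slide":[0,-0.24,0],"fingers":1},{"turn":[0,0,0],"slide":[0,-0.24,0],"fingers":1},{"turn":[0,0,0],"slide":[0,-0.24,0],"fingers":1}]'
python3 - <<'E'
from h import *
f=grab_frame('top');cv2.imwrite('pics/t14.png',f[:,:,::-1])
a=cv2.resize(f[180:265,200:275,::-1],None,fx=5,fy=5,interpolation=cv2.INTER_CUBIC)
f=grab_frame('side');cv2.imwrite('pics/s14.png',f[:,:,::-1])
b=cv2.resize(f[200:275,225:325,::-1],None,fx=4,fy=4,interpolation=cv2.INTER_CUBIC)
c=np.zeros((430,785,3),np.uint8);c[:425,:375]=a;c[:300,380:780]=b;cv2.imwrite('pics/z14.png',c)
E
```

```text
t: 14.23
eef_pos: [0.5435, 0.2027, 0.1768]
ee_rot: [3.14, 0.002, 2.841]
force: [1.0, 0.3, 0.3]
width: 0.0874
t: 14.65
eef_pos: [0.4152, 0.0474, 0.1935]
ee_rot: [3.14, 0.001, 2.842]
force: [1.7, 0.2, -0.3]
width: 0.0878
t: 15.07
eef_pos: [0.3807, -0.0679, 0.1934]
ee_rot: [3.141, 0.001, 2.836]
force: [1.1, 0.1, 0.1]
width: 0.0878
```

View pics/z14.png

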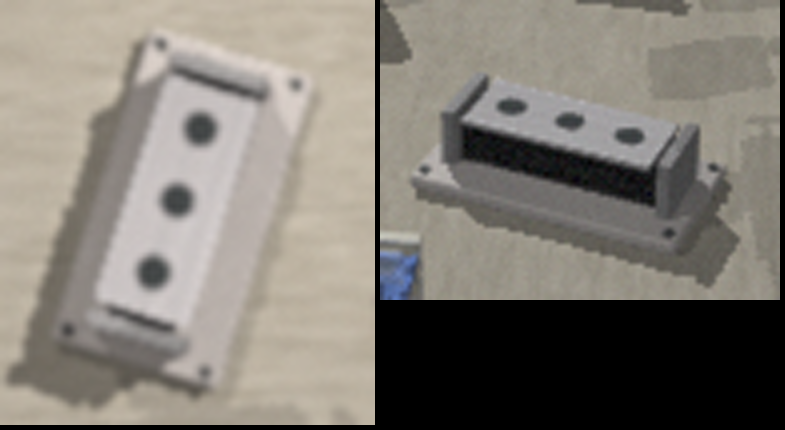

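View pics/t14.png

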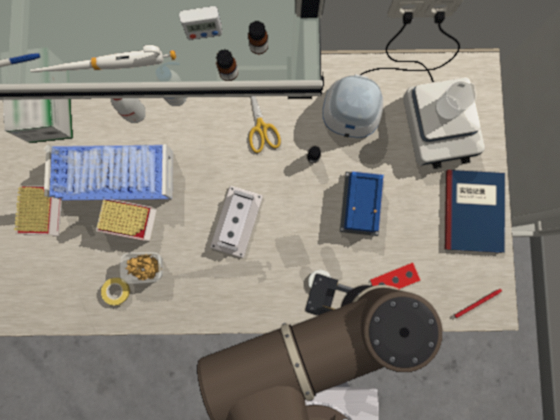

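Both end gaps show black pedestal and the plate sits flat between the stops. A quick numeric check, and a settle.

```bash
python3 - <<'E'
from h import *
t=cv2.imread('pics/t14.png');G=cv2.cvtColor(t,cv2.COLOR_BGR2GRAY)
z=[(200,129),(177,200),(153,271)]
S=[]
for u,v in z:
  x=200+u/5-.4;y=180+v/5-.4;x0,y0=int(round(x)),int(round(y));w=np.clip(150-G[y0-4:y0+5,x0-4:x0+5].astype(float),0,None)
  yy,xx=np.mgrid[y0-4:y0+5,x0-4:x0+5];S.append(onz('top',((xx*w).sum()/w.sum(),(yy*w).sum()/w.sum()),.044))
S=np.array(S);print(S.round(4),'yaw',np.arctan2(*(S[0]-S[2])[[1,0]]),'vs stand center .5747 .1941 yaw -.312')
d=S[1]-[.5747,.1945,.044];c,s=np.cos(-.312),np.sin(-.312);print('stand-frame offset mm',(d[0]*c+d[1]*s)*1e3,(-d[0]*s+d[1]*c)*1e3)
E
python3 -m crank '[{"turn":[0,0,0],"slide":[0,0,0],"fingers":1},{"turn":[0,0,0],"slide":[0,0,0],"fingers":1},{"turn":[0,0,0],"slide":[0,0,0],"fingers":1}]'
```

```text
[[0.6108 0.1823 0.044 ]
 [0.5747 0.1941 0.044 ]
 [0.5387 0.2061 0.044 ]] yaw -0.3189271029491947 vs stand center .5747 .1941 yaw -.312
stand-frame offset mm 0.13926106488789794 -0.3838758278253891
t: 15.42
eef_pos: [0.3818, -0.0653, 0.1924]
ee_rot: [-3.141, -0.0, 2.842]
force: [-0.1, 0.4, 0.2]
width: 0.0872
```

```bash
python3 -c "
from station import *
print(job_done())"
```

```text
the job is handed in; nothing more can be done
None
```

The specimen plate now lies flat on the black pedestal between the two end stops, released, and the job was handed in at about 15.4 s.

- **Sliding out:** I pressed at about 9–14 N and slid the plate 58 mm, leaving about 50 mm overhanging. It stayed level on the bed.
- **Gripping and lifting:** I gripped the long edges and drew the plate about 30 mm further along its axis to clear the spring plungers before lifting. That extra pull was my choice, so their friction would not twist it in the grip.
- **Laying down:** It touched the pedestal at the expected height. The contact force read up to about 10 N, slightly firmer than I meant, so I eased to about 2 N before opening.

**Last checks:**
- The top view puts the plate within about 0.4 mm of the stand's centre and about 0.4° of its direction.
- Black gaps show at both ends, and the side view shows it flat.
- The arm is well clear, and in the last top view the bottle and the tub have not moved. The arm partly covers the petri dish there; it was not touched.

**What disagreed:**
- **Stand position:** the wrist and top cameras differed by about 2 mm sideways. I trusted the wrist view, which shows plate and stop together, and the final top view agreed with that placement.
- **Plate height:** the first estimate from the top and side cameras was about 1.5 mm too high, so I took the height from contact instead.

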